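# Take the parts tower apart and lay out the repair kit

### The job

Take the little tower of parts apart and lay out the kit: set the black gear, the white lid and the roll of black tape flat and centred, each on the blue pad that shows its own silhouette, and press the ball bearing flat down into the grey sprung nest, past its balls, until it clicks fully home on the floor. Let go of everything, the right way up, and leave the solder reel and the brown vial standing where they are.

Things in the scene. Friction and masses are not known exactly. Their poses are not given: they have to be found in the camera images.
- black_gear: Black plastic toothed gear, the top of the tower, 26 mm across, solid body 8 mm thick (a thin hub on top reaches 11 mm). Origin: centre of its underside; z up. Pinch across its teeth. 15 g.
- bearing: Sealed ball bearing, second from the top of the tower: steel disc with an orange seal, 40 mm diameter, 14 mm thick, both rims chamfered by 2 mm, so its straight side runs from 2 to 12 mm above the underside. Origin: centre of its underside; z up. About 70 g. At the start it stands on the white lid and the gear stands on it.
- white_lid: Plain white round tin lid, third from the top of the tower, 52 mm diameter, 12 mm thick. Origin: centre of its underside; z up. About 25 g. At the start it stands on the black tape.
- black_tape: Roll of black tape with a tan core, lying flat, the bottom of the tower, standing on the bench: 60 mm diameter, 19 mm thick. Origin: centre of its underside (the outline's middle lies about 1 mm towards its own +x); z up. About 60 g.
- gear_pad: Fixed flat blue pad, 80 x 80 mm, 5 mm thick, with the small black toothed silhouette of the gear (26 mm) in its middle. Origin: centre of its underside, at bench height; the silhouette is centred 5 mm above it.
- lid_pad: Fixed flat blue pad, 80 x 80 mm, 5 mm thick, with a plain white disc (52 mm), the silhouette of the lid, in its middle. Origin: centre of its underside; the silhouette is centred 5 mm above it.
- tape_pad: Fixed flat blue pad, 80 x 80 mm, 5 mm thick, with a black ring with tan middle (60 mm), the silhouette of the tape roll. Origin: centre of its underside; the silhouette is centred 5 mm above it.
- bearing_nest: Fixed nest: aluminium base 80x80x5 mm, orange seat mark; two grey jaws at its own +x and -x (inner faces 45 mm apart, 40 mm long, tops 22 mm up) with 4 sprung steel balls (10 mm, centres 20 mm up, 36 mm gap at rest). Pressed straight down with 5 to 15 N, the bearing passes them and lands 5 mm up. Open at its +y and -y for the fingers: grip along its y. Origin: centre of underside, at bench height.
- reel: Bystander: solder reel with blue flanges, 54 mm diameter, 42 mm high, standing loose on the bench. Origin: centre of its underside.
- vial: Bystander: brown glass vial with a black cap, 25 mm diameter, 54 mm high, standing loose on the bench. Origin: centre of its underside.

How it is judged:
By the outcome, as a careful person would: the job done as asked, in the order asked, and still so for the second after the job is handed in, with the robot touching nothing.
It also fails if it takes over 115 s, if anything falls off the work surface, if the arm or the gripper's body presses on something with over 40 N, if the wrist force passes 120 N, or if a joint passes its speed limit or range.

### The arm

A 6-joint arm with a two-finger parallel gripper is mounted at the origin on a cart in front of the work surface, level with it; the furniture and walls round the work are solid. World frame = base frame: x ahead of the robot, y to its left, z up, the work surface at z = 0. Lengths are in mm, angles in degrees, forces in N, time in s.
With the tool pointing down it reaches from about 300 to 850 mm from the base axis. Payload 4.2 kg.
Tool frame: the origin (TCP) lies on the centre line of the jaws, within the pads' length; the fingertips stand 11 mm ahead of it and the grasp point (between the pads) lies 8 mm behind it; z points along the fingers, y is the direction in which the jaws open and shut (so a half turn about z gives the same grasp; the last joint's range is limited). The gripper opens to 91 mm and grips with 3 to 60 N. Pads are 32 mm wide; open, the fingers measure 118 mm over their backs; the gripper's body (76 mm by 178 mm) begins 60 mm behind the grasp point.
Start: joints at [-68.87, 18.312, 89.639, -0, 72.044, -1.146], TCP at [217.974, -532.099, 224.976] pointing down, gripper open.
Joint ranges: [-177.97, 177.97], [-48.28, 115.42], [12.27, 149.76], [-77.06, 257.06], [2.81, 150.46], [-146.56, 146.56]. Speed limits (degrees/s): [147.25, 147.25, 180, 180, 180, 180].

### API

Orientations are given as [roll, pitch, yaw] about the fixed x, y, z axes, in that order (R = Rz(yaw) Ry(pitch) Rx(roll)).
In Python, from workcell import env, grab_frame gives the robot as it stands. The module is installed in compiled form; this text tells all that it offers.
- The arm moves only by the tool arm_command, never from a script. Its argument "series" is one flat list of numbers, 6 for each row, row after row: the shift along the world's x, y, z each as a share of 400 mm, from -1 to 1, then the turn, a rotation vector about the world's x, y, z each as a share of 45 degrees, from -1 to 1. A call has 1 to 20 rows; each row shifts and turns the commanded pose from where the row before left it; what a row does not reach is not made up. A row lasts 1/12 s, in which the tool goes at most 41.7 mm and 7.16 degrees, less where a joint would pass 70% of its speed; a pose out of reach is approached as far as the arm can. A call with a number of a shift or a turn outside -1 to 1 is refused whole. A call with a gripper value outside its range is refused whole. "hand" is the opening, from 0 (shut) to 1 (fully open), set as the call begins (left out, the last holds). The fingers move at their own pace and stop on an object; "newtons" is the grip in N (left out, the last holds). Time passes only in rows, so rows that do not move let the fingers close. It gives the time, the measured TCP pose, the force and the opening at its end, in the units of the state.
- env.state(): the state, without advancing time (a new reading comes with each control period).
- grab_frame(name): name is "side" or "top" or "wrist"; returns a dict with "frame" (384x512x3 uint8, red, green, blue), "intrinsics" (3x3 intrinsics, pixels), "k1" (the pictures are not rectified: a ray, as slopes to the right and down, at radius r is drawn at 1 + k1 r^2 times it, then the intrinsics apply), "R" (3x3) and "t" (3): a world point X has camera coordinates R X + t; the wrist camera has in their place "tool_from_camera" (4x4, takes a point from camera to tool coordinates, whose origin is the TCP and whose axes are the flange's). Camera axes: x right, y down, z forward; pixel columns grow to the right and rows downward; lengths in mm; the calibration is good to about 2 mm. A picture is of the moment at which its call begins: read the wrist's pose just before it. There is no depth.
- env.job_done(): hands the job in, once; it reports no verdict.
The state is a dict: "time_s": time; "qpos": joint angles; "qvel": joint speeds; "effort": joint torques, N m; "ee_pos": TCP position; "ee_rot": TCP orientation; "force": force on the tool from outside, world axes, zero at the start; "torque": the same for the moment, N m; "gripper_width": finger opening in mm.
Only numpy, scipy, OpenCV 4.12 (cv2) and the standard library are available. Lean on these libraries where they do the work, as an engineer would, in place of code of your own. Each camera call takes 0.05 s, during which the arm holds its last target.

## Working session

There is one attempt and no reset: what is moved stays moved. The work goes in short steps, Python scripts to look and compute and a tool call to move; the robot and the scene stay as the last step left them, time stands still between calls to the robot, and variables do not carry over. Pictures are saved under pics/ and viewed, and the job is handed in when it is done.

Besides the shell and the picture viewer there is one more tool, called after "Request:" by a JSON object that holds its "method" and its "body". arm_command: Moves the arm, as the interface text tells. Shift numbers are shares of 400 mm and turn numbers shares of 45 degrees, none past 1 either way. Its arguments: {"type":"object","properties":{"series":{"type":"array"},"hand":{"type":"number"},"newtons":{"type":"number"}},"required":["series"]}

```bash
mkdir -p pics
cat > h.py <<'E'
import numpy as np, cv2
from workcell import env, grab_frame
from scipy.spatial.transform import Rotation as Ro
def save(name,fn,crop=None,scale=1):
    s=env.state(); d=grab_frame(name); im=cv2.cvtColor(d["frame"],cv2.COLOR_RGB2BGR)
    d["s"]=s
    np.save("pics/"+fn+".npy",d,allow_pickle=True)
    cv2.imwrite("pics/"+fn+".png",im); return d
def load(fn): return np.load("pics/"+fn+".npy",allow_pickle=True).item()
def crop(fn,x0,y0,w,h,sc,out):
    im=cv2.imread("pics/"+fn+".png")[y0:y0+h,x0:x0+w]
    cv2.imwrite("pics/"+out+".png",cv2.resize(im,None,fx=sc,fy=sc,interpolation=cv2.INTER_CUBIC))
def RT(d):
    if "R" in d: return np.array(d["R"]),np.array(d["t"]).ravel()
    s=d["s"]; T=np.eye(4); T[:3,:3]=Ro.from_euler('xyz',s["ee_rot"],degrees=True).as_matrix(); T[:3,3]=s["ee_pos"]
    M=np.linalg.inv(T@np.array(d["tool_from_camera"])); return M[:3,:3],M[:3,3]
def proj(d,X):
    R,t=RT(d); r,_=cv2.projectPoints(np.array(X,float).reshape(-1,1,3),cv2.Rodrigues(R)[0],t,np.array(d["intrinsics"]),np.array([d["k1"],0,0,0.])); return r.reshape(-1,2)
def at(d,uv,z):
    R,t=RT(d); p=cv2.undistortPoints(np.array(uv,float).reshape(-1,1,2),np.array(d["intrinsics"]),np.array([d["k1"],0,0,0.])).reshape(-1,2)
    ray=np.c_[p,np.ones(len(p))]@R; c=-R.T@t
    return c+ray*((z-c[2])/ray[:,2])[:,None]
E
python3 - <<'E'
from h import *
for n in ["top","side","wrist"]:
    d=save(n,n+"0")
    R,t=RT(d); print(n,-R.T@t,R[2],d["k1"],d["intrinsics"][0][0])
print(env.state())
E
```

```text
top [ 444.22968635  -23.51641411 1175.86249481] [ 0.07113553  0.01819556 -0.99730069] -0.14523041847301782 434.46238343943844
side [211.67704615 616.02283582 709.08819288] [ 0.33144128 -0.6490936  -0.68470736] -0.03246437892474655 453.4344269670613
wrist [ 294.81591794 -498.70850293  384.73808146] [-0.27433782 -0.11034357 -0.95528166] -0.0680242562149684 311.2966467698925
{'time_s': 0.15, 'qpos': array([-6.88703157e+01,  1.83432577e+01,  8.96875796e+01, -2.58155435e-03,
        7.20409044e+01, -1.14692262e+00]), 'qvel': array([-0.00628243, -0.0971665 , -0.1986687 ,  0.00280514, -0.02741088,
       -0.00055055]), 'effort': array([-2.96511632e-05, -4.12775660e+01, -2.32154435e+01,  7.27465027e-02,
        4.33434884e-02, -9.25201402e-05]), 'ee_pos': array([ 217.83107578, -531.7894841 ,  224.33185151]), 'ee_rot': array([-1.79928223e+02,  1.01828126e-03,  2.22774050e+01]), 'force': array([-0.17141804,  0.11745139, -0.27165172]), 'torque': array([ 0.0535869 , -0.02448852,  0.05835106]), 'gripper_width': 91.24379748245792}
```

View pics/top0.png

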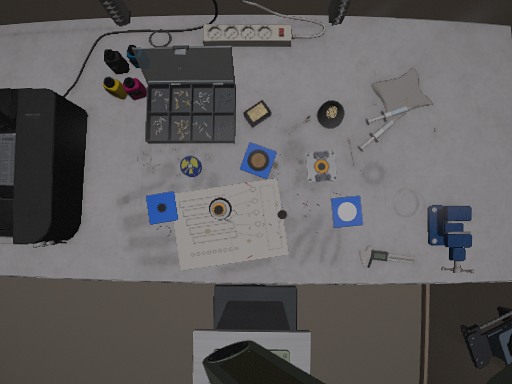

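View pics/side0.png

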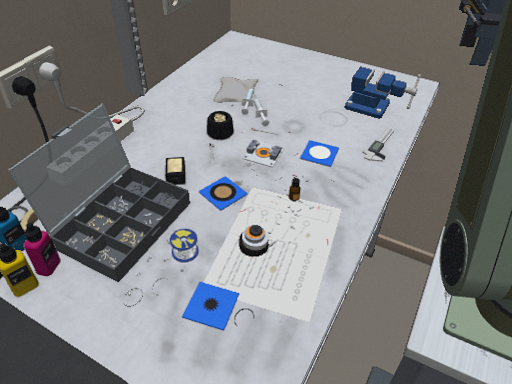

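View pics/wrist0.png

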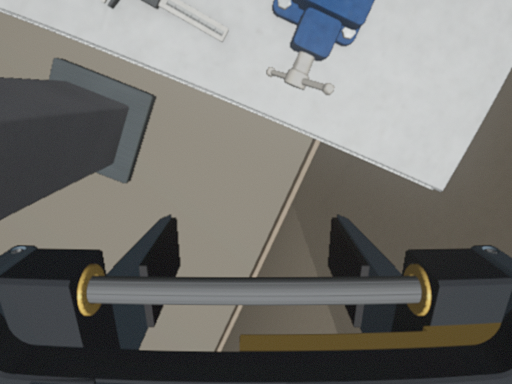

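Run:
```python
from h import *
crop("top0",140,130,240,130,3.3,"c1")
crop("top0",195,185,50,50,12,"c2")
crop("top0",295,140,55,50,12,"c3")
crop("side0",170,210,130,120,5,"c4")
crop("side0",235,130,110,80,6,"c5")
```

```text
(no output)
```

View pics/c1.png

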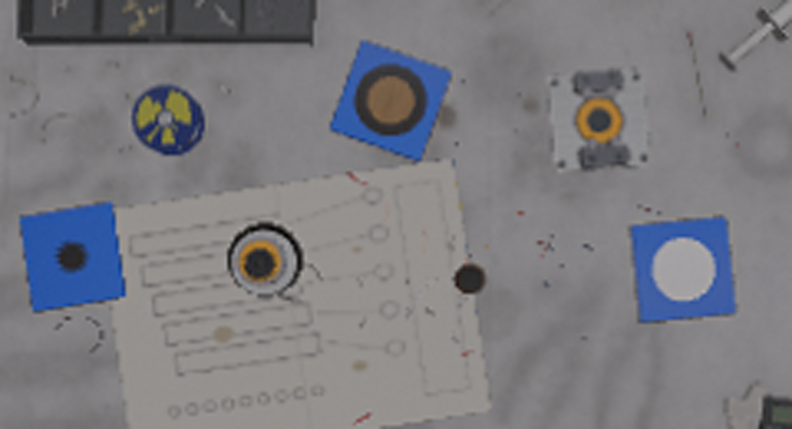

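View pics/c2.png

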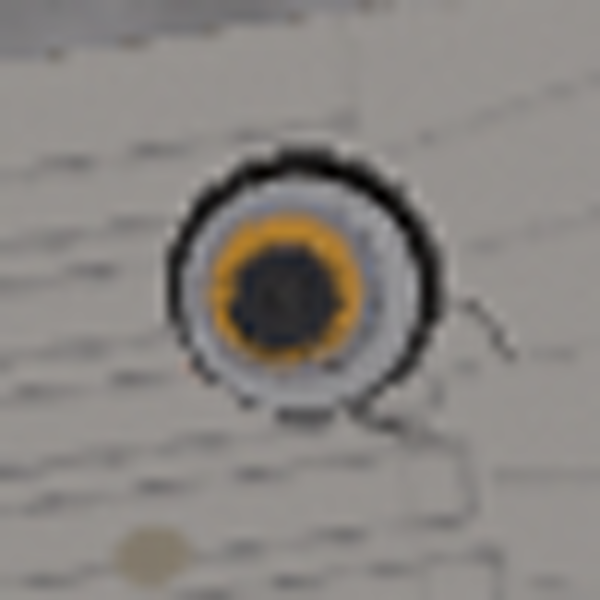

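View pics/c3.png

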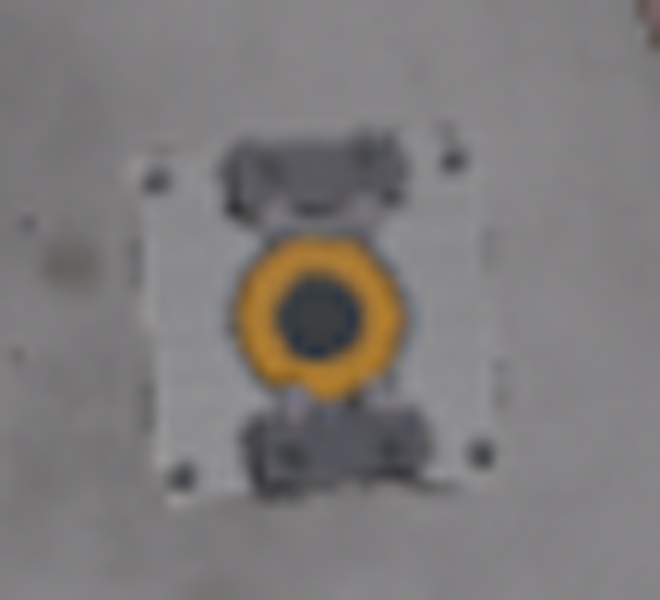

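View pics/c4.png

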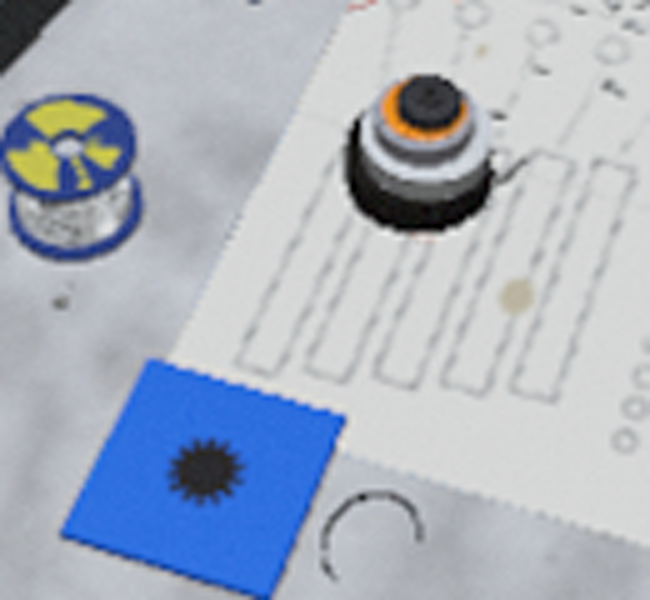

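View pics/c5.png

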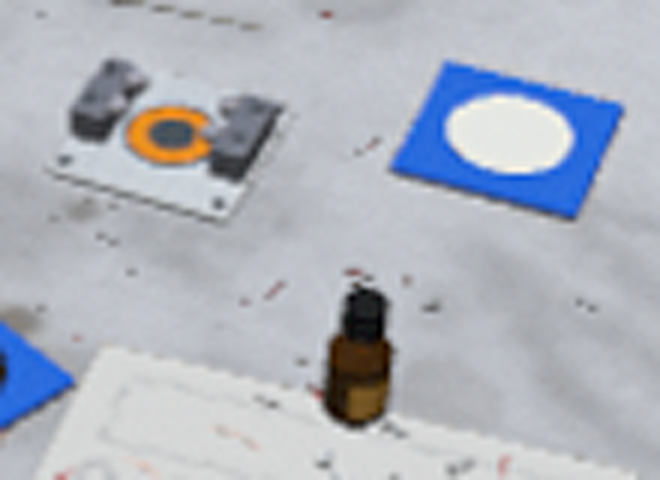

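Run:
```python
from h import *
d=load("top0"); e=load("side0")
for n,uv,z in [("tape",(220.2,208.7),19),("lid",(219.9,209.2),31),("bear",(219,209),45),("gear",(218.9,209.7),56),("gpad",(161.5,207.9),5),("tpad",(258.2,160.3),5),("lpad",(347,211.5),5),("nest",(321.7,166.4),5),("vial",(282.4,214.2),54),("reel",(190.9,166.1),42)]:
    print(n,at(d,uv,z).round(1))
for n,uv,z in [("gear",(430/5+170,98/5+210),56),("gpad",(205/5+170,470/5+210),5),("lpad",(510/6+235,133/6+130),5),("nest",(174/6+235,135/6+130),5),("vial",(366/6+235,300/6+130),54),("reel",(68/5+170,147/5+210),42)]:
    print(n,at(e,uv,z).round(1))
# nest edges orientation
c=np.array([(143,160),(480,130),(500,480),(165,505)])/12+[295,140]
P=at(d,c,5);print(P.round(1), [np.degrees(np.arctan2(*(P[(i+1)%4]-P[i])[1::-1])) for i in range(4)])
# tool camera
w=load("wrist0"); print(np.round(w["tool_from_camera"],3))
```

```text
tape [[477.9  85.5  19. ]]
lid [[476.3  85.1  31. ]]
bear [[476.4  86.2  45. ]]
gear [[474.3  85.3  56. ]]
gpad [[478.8 247.5   5. ]]
tpad [[610.8 -14.6   5. ]]
lpad [[ 473.7 -255.9    5. ]]
nest [[ 595.6 -187.3    5. ]]
vial [[464.3 -78.7  54. ]]
reel [[589.  162.8  42. ]]
gear [[472.5  92.7  56. ]]
gpad [[480.4 248.4   5. ]]
lpad [[ 473.  -254.5    5. ]]
nest [[ 594.9 -184.9    5. ]]
vial [[464.2 -77.9  54. ]]
reel [[588.2 171.   42. ]]
[[ 631.1 -147.1    5. ]
 [ 638.8 -224.     5. ]
 [ 558.9 -228.     5. ]
 [ 552.5 -152.     5. ]] [np.float64(-84.24632417640593), np.float64(-177.12775702759782), np.float64(94.79348505946137), np.float64(3.5755606700716713)]
[[  -0.      -0.955   -0.296   83.766]
 [   1.       0.      -0.      -1.576]
 [   0.      -0.296    0.955 -160.532]
 [   0.       0.       0.       1.   ]]
```

```bash
cat >> h.py <<'E'
def circ(c,r,z,n=72):
    a=np.linspace(0,2*np.pi,n); return np.c_[c[0]+r*np.cos(a),c[1]+r*np.sin(a),np.full(n,z)]
def overlay(fn,items,x0,y0,w,h,sc,out):
    d=load(fn); im=cv2.imread("pics/"+fn+".png")[y0:y0+h,x0:x0+w]
    im=cv2.resize(im,None,fx=sc,fy=sc,interpolation=cv2.INTER_CUBIC)
    for c,r,z,col in items:
        p=(proj(d,circ(c,r,z))+0.5-[x0,y0])*sc
        cv2.polylines(im,[np.round(p).astype(int)],True,col,1)
    cv2.imwrite("pics/"+out+".png",im)
E
python3 - <<'E'
from h import *
T=[((477,85.5),30,0,(0,0,255)),((477,85.5),30,19,(0,0,255)),((476.3,85.1),26,31,(0,255,0)),((476.4,86.2),20,45,(255,0,255)),((474.3,85.3),13,53,(255,255,0)),((589,162.8),27,0,(0,0,255)),((589,162.8),27,42,(0,255,0)),((479.5,248),13,5,(0,0,255))]
overlay("side0",T,170,210,130,120,5,"o1")
overlay("top0",T,140,140,110,90,7,"o2")
E
```

```text
(no output)
```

View pics/o1.png

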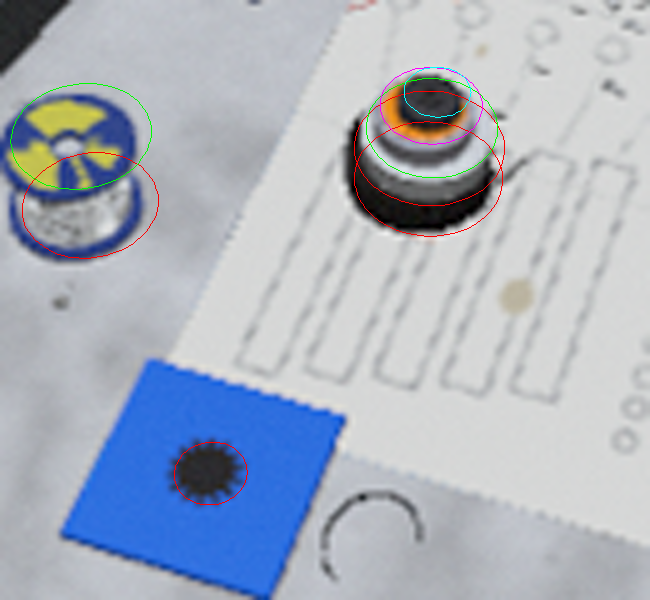

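View pics/o2.png

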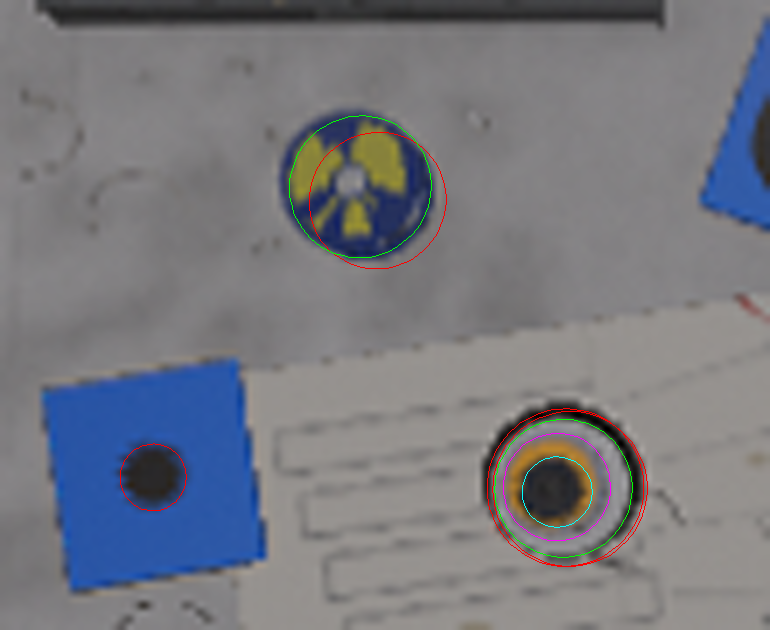

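Request:
{"method": "arm_command", "body": {"series": [0.054, 0.06, 0, 0, 0, -0.03, 0.054, 0.06, 0, 0, 0, -0.03, 0.054, 0.06, 0, 0, 0, -0.03, 0.054, 0.06, 0, 0, 0, -0.03, 0.054, 0.06, 0, 0, 0, -0.03, 0.054, 0.06, 0, 0, 0, -0.03, 0.054, 0.06, 0, 0, 0, -0.03, 0.054, 0.06, 0, 0, 0, -0.03, 0.054, 0.06, 0, 0, 0, -0.03, 0.054, 0.06, 0, 0, 0, -0.03, 0.054, 0.06, 0, 0, 0, -0.03, 0.054, 0.06, 0, 0, 0, -0.03, 0.054, 0.06, 0, 0, 0, -0.03, 0.054, 0.06, 0, 0, 0, -0.03, 0, 0, 0, 0, 0, 0, 0, 0, 0, 0, 0, 0], "hand": 1}}

```text
time_s: 1.48
ee_pos: [520.9, -194.9, 224.5]
ee_rot: [-180.0, 0.1, 3.6]
force: [-0.5, -1.0, 0.4]
gripper_width: 91.2
```

Run:
```python
from h import *
d=save("wrist","w1"); print(env.state()["ee_pos"],env.state()["ee_rot"],np.array(d["intrinsics"]))
```

```text
[ 520.13821979 -195.84083702  224.53125481] [1.79990539e+02 7.70921908e-02 3.46757744e+00] [[311.29664677   0.         253.66219211]
 [  0.         311.29664677 191.9313897 ]
 [  0.           0.           1.        ]]
```

View pics/w1.png

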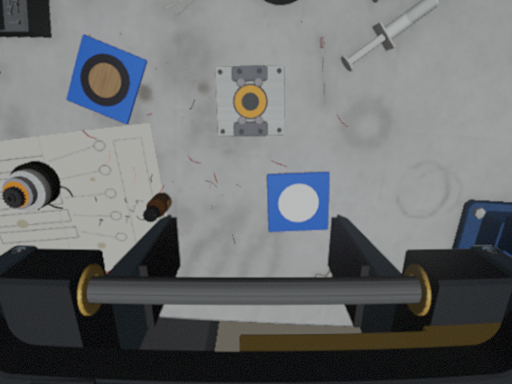

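```bash
cat >> h.py <<'E'
def blue(d,minA=600):
    hsv=cv2.cvtColor(d["frame"],cv2.COLOR_RGB2HSV)
    m=cv2.inRange(hsv,(103,140,80),(120,255,255))
    m=cv2.morphologyEx(m,cv2.MORPH_OPEN,np.ones((3,3)))
    cs,h=cv2.findContours(m,cv2.RETR_CCOMP,cv2.CHAIN_APPROX_NONE)
    out=[]
    for i,c in enumerate(cs):
        if h[0][i][3]<0 and cv2.contourArea(c)>minA:
            # rectify whole outline at z=5
            P=at(d,c.reshape(-1,2),5)[:,:2].astype(np.float32)
            (cx,cy),(w,hh),a=cv2.minAreaRect(P)
            r=None;k=h[0][i][2];best=0
            while k>=0:
                if cv2.contourArea(cs[k])>best:
                    best=cv2.contourArea(cs[k]); Q=at(d,cs[k].reshape(-1,2),5)[:,:2].astype(np.float32); r=cv2.minEnclosingCircle(Q); e=cv2.fitEllipse(Q) if len(Q)>5 else None; r=(e[0],e[1])
                k=h[0][k]
            out.append(((cx,cy),(w,hh),a,r)); print(np.round([cx,cy,w,hh,a],1),r)
    return out
E
python3 - <<'E'
from h import *
d=load("w1"); blue(d)
print("top");blue(load("top0"),200)
print("side");blue(load("side0"),200)
crop("w1",200,50,100,100,6,"c6")
crop("w1",0,150,70,70,8,"c7")
E
```

```text
Traceback (most recent call last):
  File "h.py", line 44, in blue
    while k>=0:
          ^^^^
ValueError: The truth value of an array with more than one element is ambiguous. Use a.any() or a.all()
```

```bash
sed -i 's/k=h\[0\]\[k\]$/k=h[0][k][0]/' h.py
python3 - <<'E'
from h import *
d=load("w1"); blue(d)
print("top");blue(load("top0"),200)
print("side");blue(load("side0"),200)
crop("w1",200,50,100,100,6,"c6")
crop("w1",0,150,70,70,8,"c7")
E
```

```text
[ 475.8 -253.5   77.3   77.6    5.9] ((475.0437316894531, -253.78001403808594), (55.275962829589844, 56.2640266418457))
[613.1 -12.7  78.5  78.2  70.5] ((612.9893798828125, -11.743997573852539), (59.54808044433594, 59.974727630615234))
topTraceback (most recent call last):
  File "<stdin>", line 3, in <module>
  File "h.py", line 46, in blue
    best=cv2.contourArea(cs[k]); Q=at(d,cs[k].reshape(-1,2),5)[:,:2].astype(np.float32); r=cv2.minEnclosingCircle(Q); e=cv2.fitEllipse(Q) if len(Q)>5 else None; r=(e[0],e[1])
                                                                                                                                                                    ~^^^
TypeError: 'NoneType' object is not subscriptable
```

```bash
sed -i 's/r=(e\[0\],e\[1\])$/r=(e[0],e[1]) if e else None/' h.py
python3 - <<'E'
from h import *
print("top");blue(load("top0"),200)
print("side");blue(load("side0"),200)
crop("w1",200,50,100,100,6,"c6")
crop("w1",0,150,70,70,8,"c7")
E
```

```text
top
[ 395.  -571.3   65.    30.4   89.6] None
[ 474.2 -255.    77.8   76.7    5.6] ((474.4313049316406, -254.9791259765625), (56.65232467651367, 57.27815628051758))
[480.1 247.1  78.2  77.7   9.7] ((480.35589599609375, 247.8910675048828), (25.234636306762695, 26.670495986938477))
[611.1 -13.8  77.7  77.4  70.7] None
side
[480.2 249.5  77.9  79.3   9.8] ((481.4490051269531, 248.29400634765625), (24.180742263793945, 24.967493057250977))
[611.6 -11.9  78.6  79.1  70.5] ((612.9140014648438, -13.86602783203125), (58.91080856323242, 60.94327163696289))
[ 473.8 -252.6   77.9   79.     6.2] None
```

View pics/c6.png

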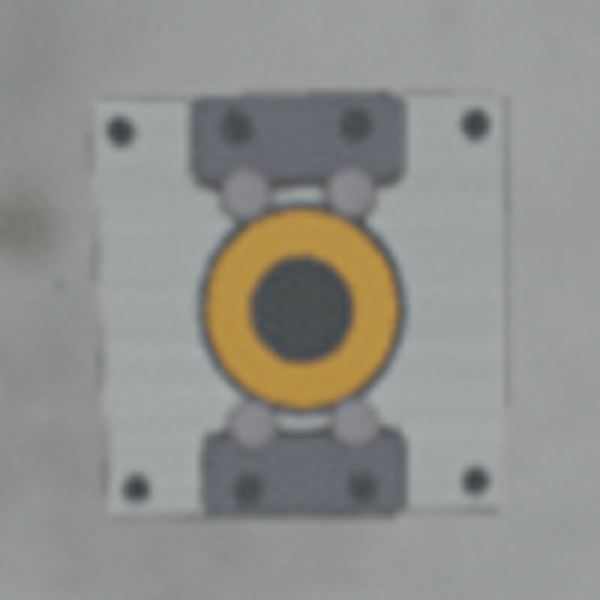

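Run:
```python
from h import *
d=load("w1")
f=lambda p:(np.array(p,float)+0.5)/6-0.5+[200,50]
P=at(d,f([(120,130),(475,124),(475,482),(136,488)]),5); print(P.round(1),P.mean(0))
for i in range(4): 
    v=P[(i+1)%4]-P[i]; print(np.linalg.norm(v),np.degrees(np.arctan2(v[1],v[0])))
print(at(d,f([(303,307)]),5))
B=at(d,f([(245,193),(351,191),(251,423),(356,422)]),22);print("balls",B.round(1),B.mean(0))
t=load("top0");g=(np.array([(155,181),(455,158),(482,453),(182,478)])+.5)/12-.5+[295,140]
Q=at(t,g,5);print(Q.round(1),Q.mean(0))
```

```text
[[ 629.1 -147.3    5. ]
 [ 634.4 -215.3    5. ]
 [ 566.3 -220.9    5. ]
 [ 560.9 -152.9    5. ]] [ 597.68939077 -184.10892782    5.        ]
68.14550331161774 -85.56321720453593
68.27489641898327 -175.25799489997237
68.25093080373003 94.55297364962844
68.41282258636193 4.653210765877235
[[ 598.1981202  -184.38136105    5.        ]]
balls [[ 618.2 -172.7   22. ]
 [ 619.8 -192.2   22. ]
 [ 576.5 -175.9   22. ]
 [ 577.9 -195.9   22. ]] [ 598.1030973  -184.16747253   22.        ]
[[ 627.6 -148.5    5. ]
 [ 633.6 -217.     5. ]
 [ 566.2 -222.7    5. ]
 [ 559.9 -154.6    5. ]] [ 596.83015974 -185.6951555     5.        ]
```

View pics/c7.png

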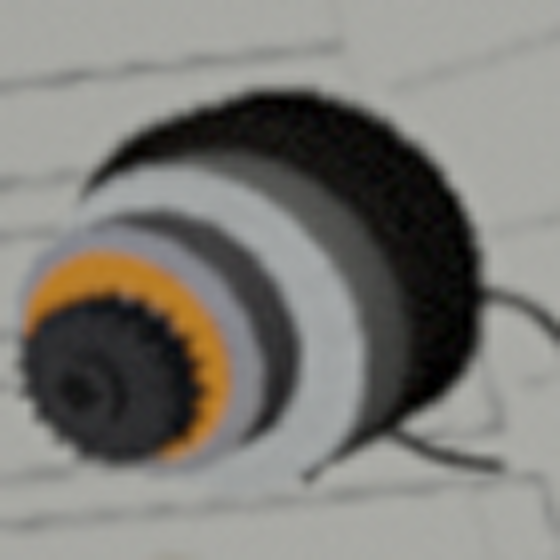

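Request:
{"method": "arm_command", "body": {"series": [-0.014, 0.079, -0.007, 0, 0, 0.003, -0.014, 0.079, -0.007, 0, 0, 0.003, -0.014, 0.079, -0.007, 0, 0, 0.003, -0.014, 0.079, -0.007, 0, 0, 0.003, -0.014, 0.079, -0.007, 0, 0, 0.003, -0.014, 0.079, -0.007, 0, 0, 0.003, -0.014, 0.079, -0.007, 0, 0, 0.003, -0.014, 0.079, -0.007, 0, 0, 0.003, -0.014, 0.079, -0.007, 0, 0, 0.003, 0, 0, 0, 0, 0, 0, 0, 0, 0, 0, 0, 0, 0, 0, 0, 0, 0, 0]}}

```text
time_s: 2.53
ee_pos: [469.9, 87.1, 199.9]
ee_rot: [180.0, -0.0, 4.5]
force: [-0.2, -0.2, -0.6]
gripper_width: 91.3
```

Run:
```python
from h import *
d=save("wrist","w2"); print(d["s"]["ee_pos"],d["s"]["ee_rot"]);blue(d)
crop("w2",190,100,130,130,5,"c8")
```

```text
[469.94051816  87.08832469 199.899351  ] [ 1.79950742e+02 -1.01005514e-02  4.54721422e+00]
[ 470.7 -221.4   81.2   29.1   18.9] None
[481.6 249.2  78.1  78.2   9.8] ((481.1050109863281, 249.5770263671875), (23.697107315063477, 24.585609436035156))
[612.8 -11.8  78.2  78.3  70.8] ((613.0296630859375, -12.320927619934082), (60.30160903930664, 60.457122802734375))
```

View pics/w2.png

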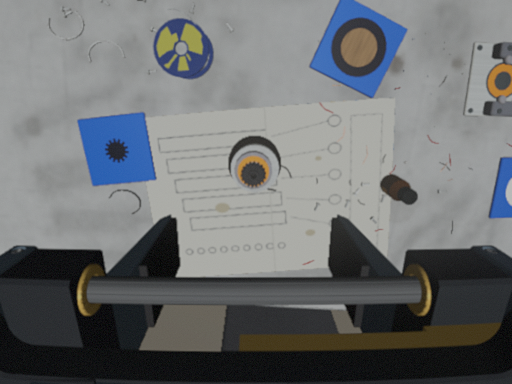

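View pics/c8.png

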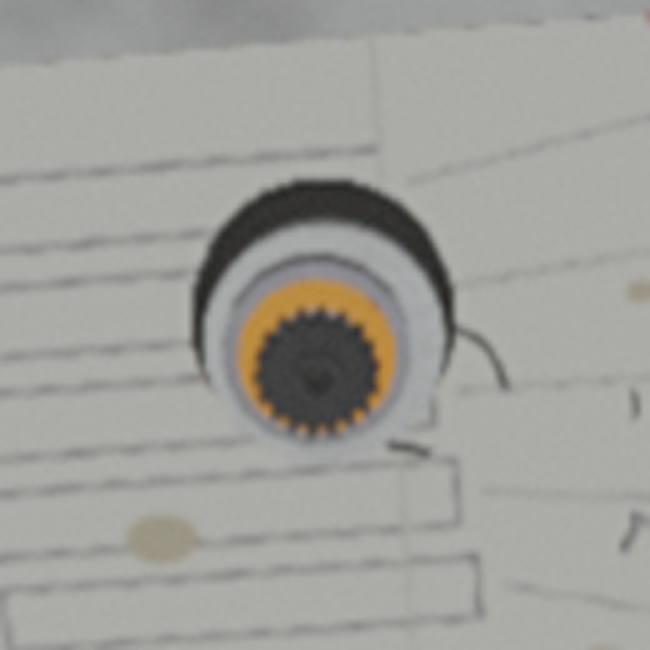

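Run:
```python
from h import *
d=load("w2")
f=lambda p:(np.array(p,float)+0.5)/5-0.5+[190,100]
g=at(d,f([(317,371)]),53)[0];b=at(d,f([(316.5,357)]),45)[0];l=at(d,f([(325,339)]),31)[0];t=at(d,f([(324,310)]),19)[0]
print(g,b,l,t)
im=[(g,13,53,(0,0,255)),(b,18,45,(255,0,255)),(b,20,43,(255,0,255)),(l,26,31,(0,255,0)),(t,30,19,(255,255,0))]
overlay("w2",im,190,100,130,130,5,"o3")
overlay("top0",im,190,180,60,60,10,"o4")
```

```text
[477.16182217  89.69531834  53.        ] [478.16914488  89.89251654  45.        ] [478.98476867  88.13973747  31.        ] [482.87180708  88.63678242  19.        ]
```

View pics/o3.png

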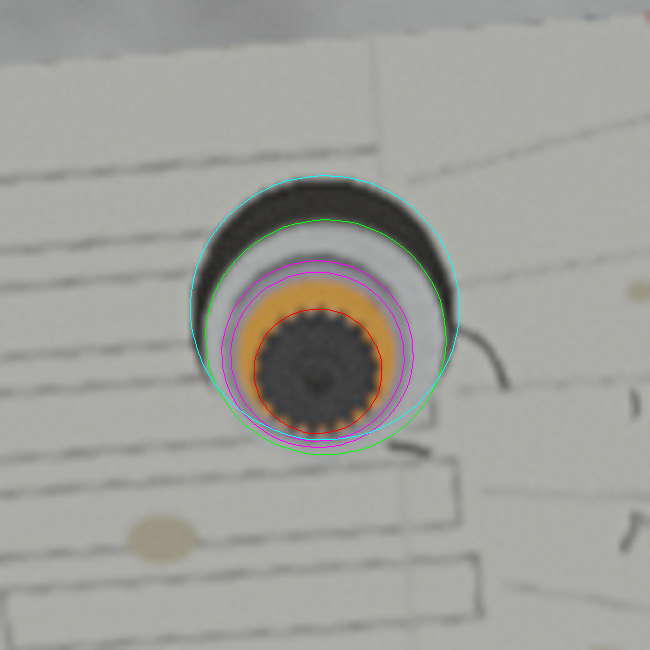

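View pics/o4.png

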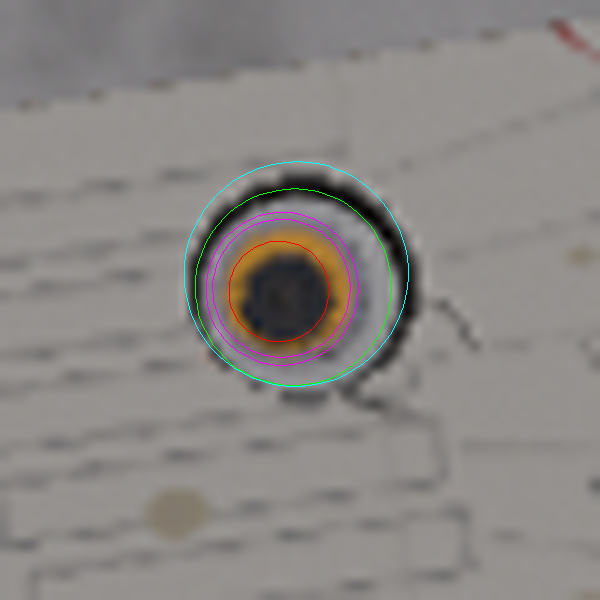

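Request:
{"method": "arm_command", "body": {"series": [0.003, 0.001, -0.045, 0, 0, 0, 0.003, 0.001, -0.045, 0, 0, 0, 0.003, 0.001, -0.045, 0, 0, 0, 0.003, 0.001, -0.045, 0, 0, 0, 0.003, 0.001, -0.045, 0, 0, 0, 0.003, 0, -0.045, 0, 0, 0, 0, 0, -0.045, 0, 0, 0, 0, 0, -0.03, 0, 0, 0, 0, 0, -0.01, 0, 0, 0, 0, 0, 0, 0, 0, 0, 0, 0, 0, 0, 0, 0]}}

```text
time_s: 3.5
ee_pos: [477.8, 89.5, 58.2]
ee_rot: [180.0, -0.0, 4.5]
force: [0.6, -0.7, 0.1]
gripper_width: 91.2
```

Run:
```python
from h import *
d=save("wrist","w3"); print(d["s"]["ee_pos"],d["s"]["ee_rot"]); save("side","s3");crop("s3",170,150,160,140,5,"c9")
```

```text
[477.80667035  89.48961786  58.22449786] [ 1.79992232e+02 -4.44563064e-02  4.50558898e+00]
```

View pics/c9.png

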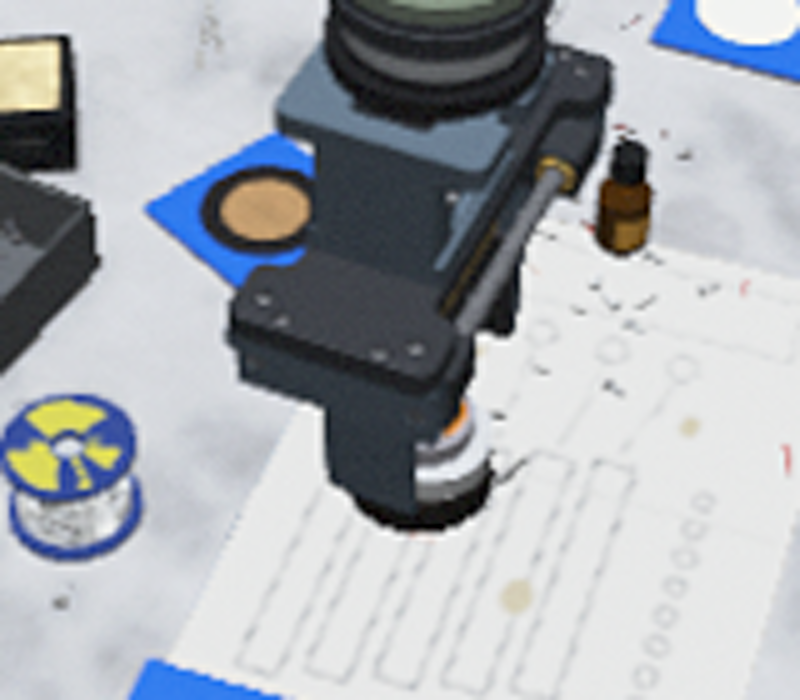

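View pics/w3.png

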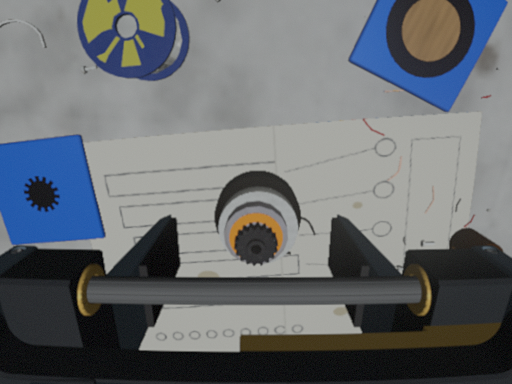

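Request:
{"method": "arm_command", "body": {"series": [0, 0, 0, 0, 0, 0, 0, 0, 0, 0, 0, 0, 0, 0, 0, 0, 0, 0, 0, 0, 0, 0, 0, 0, 0, 0, 0, 0, 0, 0, 0, 0, 0, 0, 0, 0, 0, 0, 0, 0, 0, 0, 0, 0, 0, 0, 0, 0, 0, 0, 0, 0, 0, 0, 0, 0, 0, 0, 0, 0], "hand": 0, "newtons": 8}}

```text
time_s: 4.43
ee_pos: [477.1, 90.3, 57.7]
ee_rot: [180.0, 0.0, 4.6]
force: [0.3, 0.4, 0.5]
gripper_width: 27.3
```

Run:
```python
from h import *
d=load("w3"); print(at(d,[(256.5,245.5)],53),at(d,[(257.5,212)],31))
d=save("wrist","w4"); print(d["s"]["ee_pos"],d["s"]["gripper_width"],d["s"]["qvel"][0]);crop("w4",180,150,150,130,5,"c10")
```

```text
[[476.72075281  89.13700732  53.        ]] [[489.49440734  89.34971233  31.        ]]
[477.12279474  90.28222618  57.74595431] 27.323242100663517 0.02504049235662173
```

View pics/c10.png

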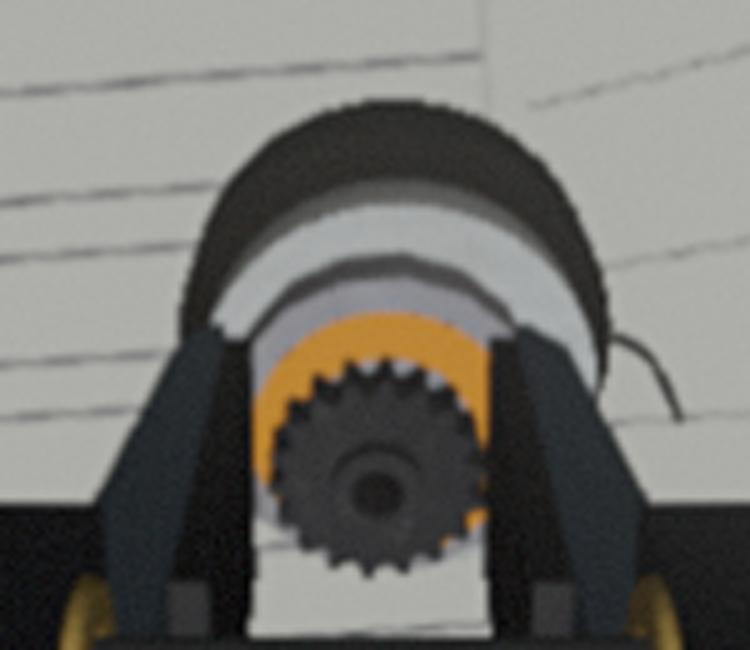

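Request:
{"method": "arm_command", "body": {"series": [0, 0, 0, 0, 0, 0, 0, 0, 0, 0, 0, 0, 0, 0, 0, 0, 0, 0, 0, 0, 0, 0, 0, 0]}}

```text
time_s: 4.82
ee_pos: [477.2, 90.3, 57.8]
ee_rot: [180.0, -0.0, 4.6]
force: [0.2, 0.7, -0.7]
gripper_width: 25.1
```

Run:
```python
from h import *
d=save("wrist","w4"); print(d["s"]["ee_pos"],d["s"]["gripper_width"]);crop("w4",180,150,150,130,5,"c10")
```

```text
[477.16973892  90.30353167  57.7732291 ] 25.05869911962755
```

View pics/c10.png

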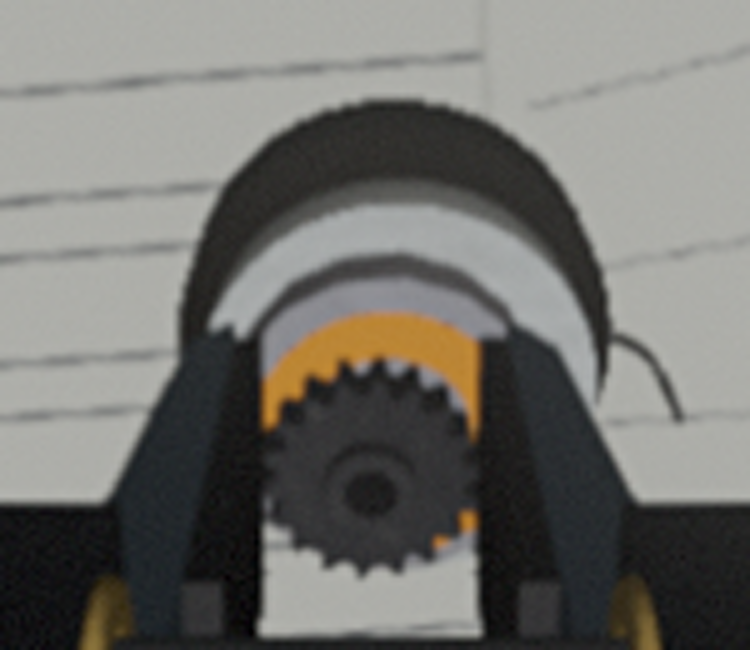

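Run:
```python
from h import *
d=load("w4")
f=lambda p:(np.array(p,float)+0.5)/5-0.5+[180,150]
p=d["s"]["ee_pos"]; R=Ro.from_euler('xyz',d["s"]["ee_rot"],degrees=True).as_matrix()
for uv,z in [((371,466),53),((371,493),56)]:
    q=at(d,f([uv]),z)[0]; print(q, (R.T@(q-p)))
b=at(d,f([(385,440)]),45);print(b)
```

```text
[477.93639889  91.6982157   53.        ] [ 0.87566972 -1.32927019  4.77314051]
[475.97414641  91.54053889  56.        ] [-1.09284638 -1.3288234   1.77310036]
[[477.60432481  89.95382966  45.        ]]
```

Request:
{"method": "arm_command", "body": {"series": [0, 0, 0.01, 0, 0, 0, 0, 0, 0.02, 0, 0, 0, 0, 0, 0.04, 0, 0, 0, 0, 0, 0.05, 0, 0, 0, 0, 0, 0.05, 0, 0, 0, 0, 0, 0.03, 0, 0, 0, 0, 0, 0.01, 0, 0, 0]}}

```text
time_s: 5.45
ee_pos: [478.6, 90.5, 144.6]
ee_rot: [-180.0, -0.3, 4.6]
force: [-0.4, 0.2, 0.8]
gripper_width: 25.1
```

Run:
```python
from h import *
d=save("wrist","w5"); print(d["s"]["ee_pos"],d["s"]["gripper_width"]);blue(d)
p=d["s"]["ee_pos"]
```

```text
[478.64911081  90.5444824  144.64131696] 25.102169345130307
[481.5 249.   78.2  78.6   9.6] ((481.1437072753906, 250.2577667236328), (23.171281814575195, 24.569225311279297))
[612.8 -11.8  78.4  78.3  70.7] ((613.0326538085938, -12.475991249084473), (60.004764556884766, 60.29227066040039))
```

View pics/w5.png

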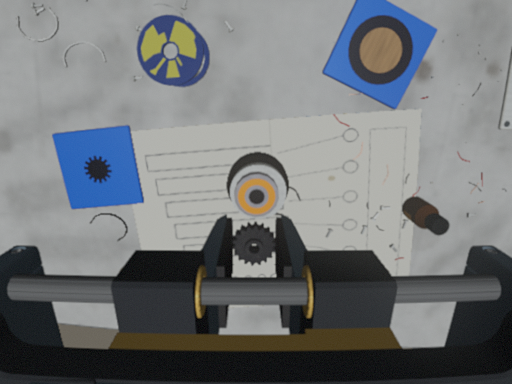

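Request:
{"method": "arm_command", "body": {"series": [0.002, 0.04, 0, 0, 0, 0, 0.002, 0.07, 0, 0, 0, 0, 0.002, 0.08, 0, 0, 0, 0, 0.002, 0.08, -0.02, 0, 0, 0, 0.002, 0.07, -0.04, 0, 0, 0, 0, 0.04, -0.07, 0, 0, 0, 0, 0.013, -0.07, 0, 0, 0, 0, 0, -0.06, 0, 0, 0, 0, 0, -0.024, 0, 0, 0, 0, 0, -0.01, 0, 0, 0, 0, 0, 0, 0, 0, 0, 0, 0, 0, 0, 0, 0]}}

```text
time_s: 6.5
ee_pos: [481.9, 247.5, 25.0]
ee_rot: [-180.0, -0.1, 4.6]
force: [0.2, -0.2, 0.9]
gripper_width: 24.9
```

Run:
```python
from h import *
d=save("wrist","w6"); print(d["s"]["ee_pos"],d["s"]["ee_rot"],d["s"]["gripper_width"],d["s"]["force"]);blue(d)
crop("w6",160,100,190,150,4,"c11")
```

```text
[481.9305565  247.52457587  25.03746522] [-1.79973101e+02 -8.41011079e-02  4.56137132e+00] 24.897855107373122 [ 0.18471912 -0.19086571  0.89307099]
[459.2 247.3  18.7  28.7   4.6] None
[493.5 251.5  54.8  78.3   9.7] None
```

View pics/c11.png

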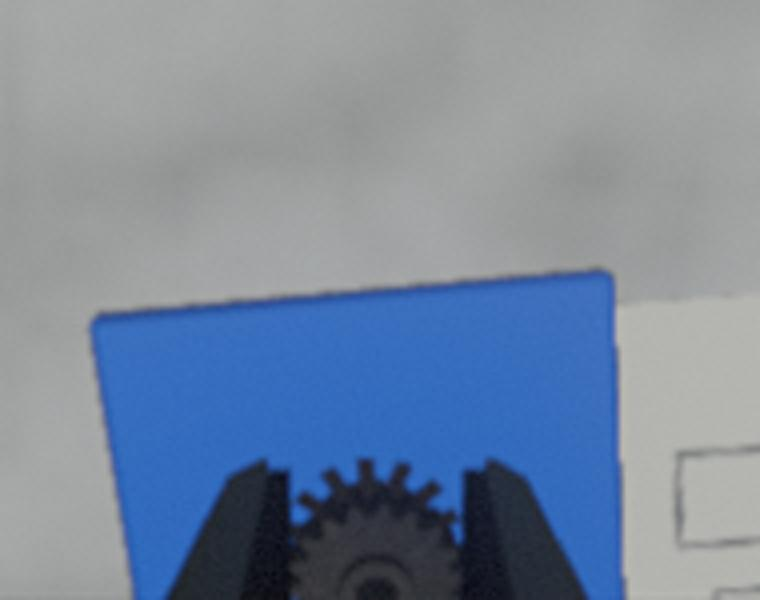

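Request:
{"method": "arm_command", "body": {"series": [0, 0, -0.006, 0, 0, 0, 0, 0, -0.006, 0, 0, 0, 0, 0, -0.005, 0, 0, 0, 0, 0, 0, 0, 0, 0, 0, 0, 0, 0, 0, 0]}}

```text
time_s: 6.97
ee_pos: [481.7, 247.6, 18.0]
ee_rot: [-180.0, -0.1, 4.6]
force: [0.3, -0.1, 3.7]
gripper_width: 25.3
```

Run:
```python
from h import *
d=save("wrist","w6"); print(d["s"]["ee_pos"],d["s"]["ee_rot"],d["s"]["gripper_width"],d["s"]["force"])
crop("w6",200,190,110,80,7,"c11")
```

```text
[481.69603358 247.59727429  18.01295937] [-1.79982714e+02 -7.92994468e-02  4.59047130e+00] 25.30042617177569 [ 0.29700339 -0.10613831  3.65281724]
```

View pics/c11.png

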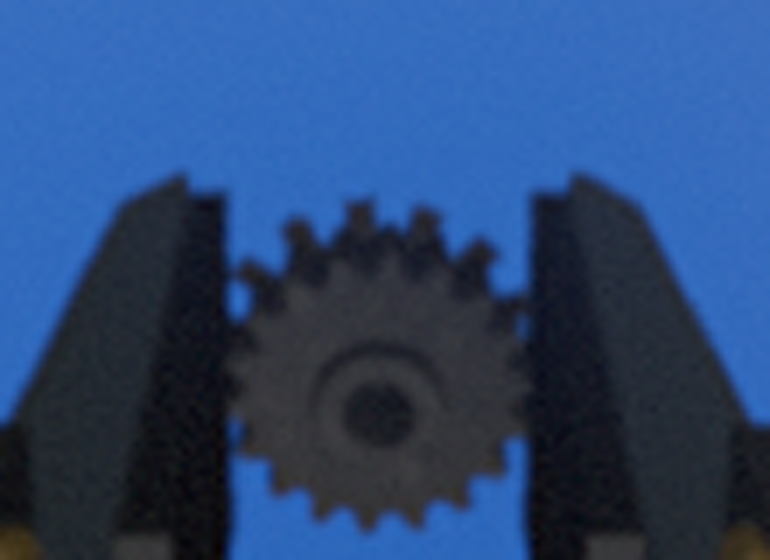

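Request:
{"method": "arm_command", "body": {"series": [0, 0, 0, 0, 0, 0, 0, 0, 0, 0, 0, 0, 0, 0, 0, 0, 0, 0, 0, 0, 0, 0, 0, 0, 0, 0, 0.01, 0, 0, 0, 0, 0, 0.03, 0, 0, 0, 0, 0, 0.06, 0, 0, 0, 0, 0, 0.08, 0, 0, 0, 0, 0, 0.08, 0, 0, 0, 0, 0, 0.08, 0, 0, 0, 0, 0, 0.06, 0, 0, 0, 0, 0, 0, 0, 0, 0, 0, 0, 0, 0, 0, 0], "hand": 0.6}}

```text
time_s: 8.1
ee_pos: [481.7, 247.8, 178.9]
ee_rot: [-179.9, -0.2, 4.6]
force: [0.7, -0.3, -0.2]
gripper_width: 54.9
```

Run:
```python
from h import *
d=save("wrist","w7"); p=d["s"]["ee_pos"];print(p,d["s"]["gripper_width"]);blue(d)
crop("w7",200,140,120,90,6,"c12")
im=[((481.3,249.2),13,5,(0,0,255)),((481.3,249.2),13,13,(0,255,0))]
overlay("w7",im,200,140,120,90,6,"o5")
```

```text
[481.71870195 247.80774301 178.8723003 ] 54.914659163584346
[481.6 249.7  77.8  77.5   9.7] ((479.5834045410156, 249.09156799316406), (26.42076873779297, 28.576187133789062))
[613.7  -8.2  72.6  78.3  70.8] None
```

View pics/o5.png

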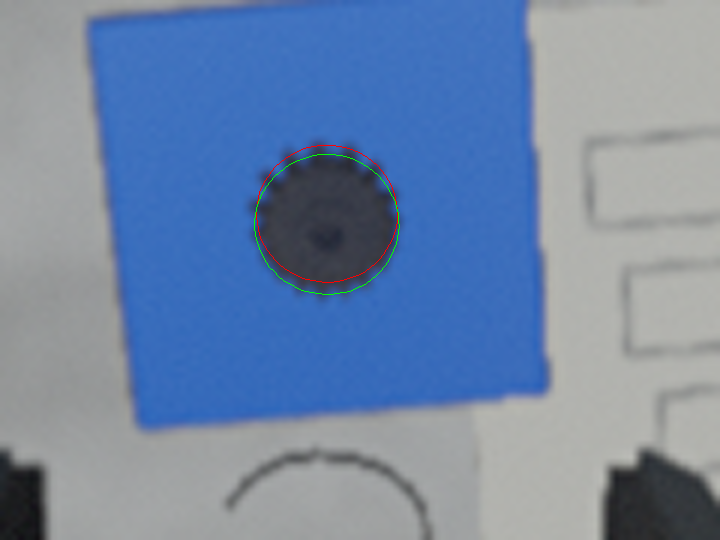

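Run:
```python
from h import *
im=[((478,90),20,43,(0,0,255)),((478,90),18,45,(255,0,255)),((478.8,89.3),26,31,(0,255,0)),((481,90),30,19,(255,255,0))]
overlay("w5",im,215,140,85,90,8,"o6")
d=load("w5"); print(at(d,[(257,196)],45))
```

```text
[[478.29272928  89.07282692  45.        ]]
```

View pics/o6.png

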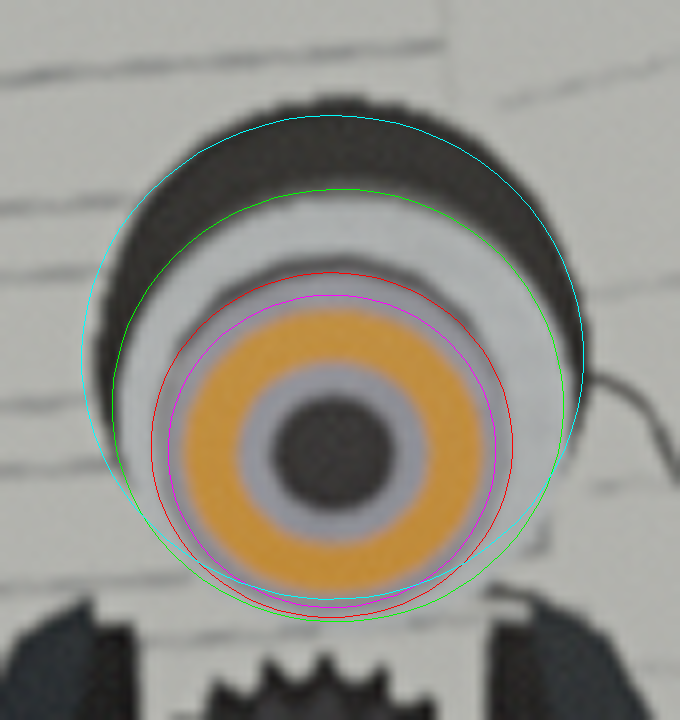

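Request:
{"method": "arm_command", "body": {"series": [-0.002, -0.04, 0, 0, 0, 0, -0.002, -0.07, 0, 0, 0, 0, -0.002, -0.08, 0, 0, 0, 0, -0.002, -0.08, -0.01, 0, 0, 0, -0.001, -0.07, -0.02, 0, 0, 0, 0, -0.04, -0.05, 0, 0, 0, 0, -0.018, -0.06, 0, 0, 0, 0, 0, -0.07, 0, 0, 0, 0, 0, -0.06, 0, 0, 0, 0, 0, -0.04, 0, 0, 0, 0, 0, -0.02, 0, 0, 0, 0, 0, -0.004, 0, 0, 0, 0, 0, 0, 0, 0, 0, 0, 0, 0, 0, 0, 0], "hand": 0.75}}

```text
time_s: 9.32
ee_pos: [478.0, 88.5, 44.2]
ee_rot: [180.0, -0.0, 4.6]
force: [0.1, -0.3, 0.5]
gripper_width: 68.6
```

Run:
```python
from h import *
d=save("wrist","w8"); p=d["s"]["ee_pos"];print(p,d["s"]["gripper_width"],d["s"]["force"],d["s"]["ee_rot"])
crop("w8",180,150,150,120,5,"c13")
```

```text
[478.02774845  88.46598814  44.20335471] 68.59571573151226 [ 0.13470998 -0.28702474  0.51952075] [ 1.79998982e+02 -4.93334290e-02  4.60065004e+00]
```

View pics/c13.png

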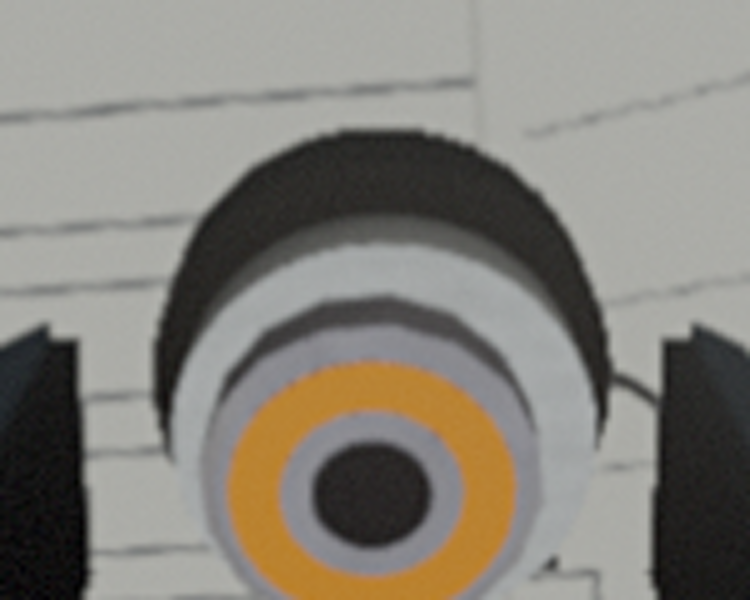

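Request:
{"method": "arm_command", "body": {"series": [0, 0, 0, 0, 0, 0, 0, 0, 0, 0, 0, 0, 0, 0, 0, 0, 0, 0, 0, 0, 0, 0, 0, 0, 0, 0, 0, 0, 0, 0, 0, 0, 0, 0, 0, 0, 0, 0, 0, 0, 0, 0, 0, 0, 0, 0, 0, 0, 0, 0, 0, 0, 0, 0], "hand": 0, "newtons": 30}}

```text
time_s: 10.12
ee_pos: [477.7, 88.3, 44.0]
ee_rot: [180.0, -0.0, 4.6]
force: [0.1, -0.2, 4.4]
gripper_width: 38.7
```

Run:
```python
from h import *
d=save("wrist","w9"); p=d["s"]["ee_pos"];print(p,d["s"]["gripper_width"],d["s"]["force"],d["s"]["ee_rot"])
crop("w9",180,170,150,110,5,"c14")
```

```text
[477.71793752  88.33790376  44.0332935 ] 38.68542020103453 [ 0.05712315 -0.21209267  4.39481013] [ 1.79997006e+02 -2.19752687e-02  4.59349624e+00]
```

View pics/c14.png

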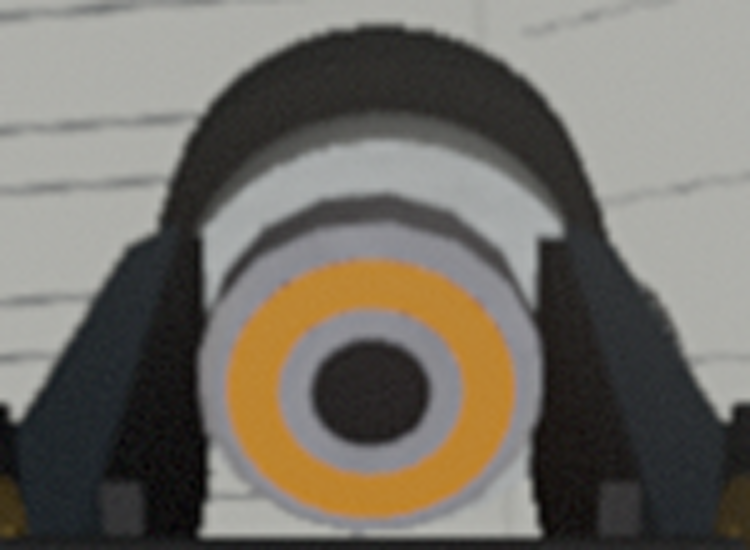

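Run:
```python
from h import *
d=load("w9")
f=lambda p:(np.array(p,float)+0.5)/5-0.5+[180,170]
p=d["s"]["ee_pos"]; R=Ro.from_euler('xyz',d["s"]["ee_rot"],degrees=True).as_matrix()
q=at(d,f([(371,388)]),45)[0]; print(q, (R.T@(q-p)))
```

```text
[478.57401892  89.73985859  45.        ] [ 0.96597899 -1.32884127 -0.96640553]
```

Request:
{"method": "arm_command", "body": {"series": [0, 0, 0.005, 0, 0, 0, 0, 0, 0.01, 0, 0, 0, 0, 0, 0.03, 0, 0, 0, 0, 0, 0.05, 0, 0, 0, 0, 0, 0.05, 0, 0, 0, 0, 0, 0.05, 0, 0, 0, 0, 0, 0.02, 0, 0, 0, 0, 0, 0, 0, 0, 0, 0, 0, 0, 0, 0, 0]}}

```text
time_s: 10.92
ee_pos: [477.2, 88.2, 129.4]
ee_rot: [180.0, 0.0, 4.6]
force: [0.1, 0.1, -1.4]
gripper_width: 38.6
```

Run:
```python
from h import *
d=save("wrist","w10"); p=d["s"]["ee_pos"];print(p,d["s"]["gripper_width"],d["s"]["force"],d["s"]["ee_rot"])
crop("w10",180,130,150,150,5,"c15")
```

```text
[477.24794752  88.24813492 129.41379604] 38.63835680096629 [ 0.14234966  0.07948304 -1.38465515] [1.79992773e+02 1.87695051e-02 4.59148126e+00]
```

View pics/c15.png

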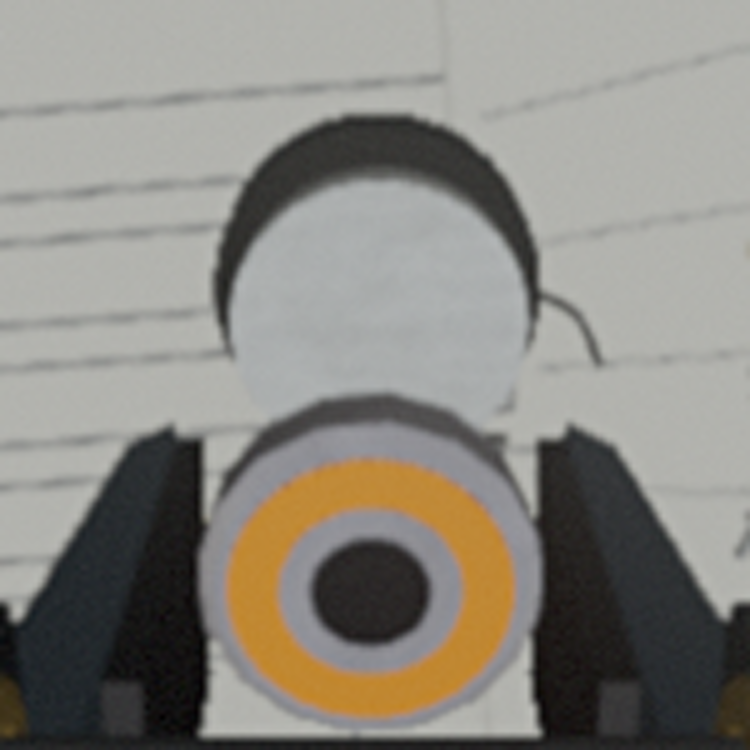

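Request:
{"method": "arm_command", "body": {"series": [0.015, -0.035, 0, 0, 0, 0, 0.03, -0.07, 0, 0, 0, 0, 0.034, -0.078, 0, 0, 0, 0, 0.034, -0.078, 0, 0, 0, 0, 0.034, -0.078, 0, 0, 0, 0, 0.034, -0.078, 0, 0, 0, 0, 0.034, -0.078, 0, 0, 0, 0, 0.034, -0.078, -0.02, 0, 0, 0, 0.03, -0.07, -0.04, 0, 0, 0, 0.02, -0.0415, -0.05, 0, 0, 0, 0, 0, -0.05, 0, 0, 0, 0, 0, -0.03, 0, 0, 0, 0, 0, -0.009, 0, 0, 0, 0, 0, 0, 0, 0, 0, 0, 0, 0, 0, 0, 0, 0, 0, 0, 0, 0, 0], "newtons": 60}}

```text
time_s: 12.3
ee_pos: [597.9, -185.1, 51.4]
ee_rot: [179.9, -0.1, 4.6]
force: [-0.2, -0.0, -1.3]
gripper_width: 38.2
```

Run:
```python
from h import *
d=save("wrist","w11"); p=d["s"]["ee_pos"];print(p,d["s"]["gripper_width"],d["s"]["force"],d["s"]["ee_rot"])
crop("w11",150,120,210,160,3.7,"c16"); save("side","s11");crop("s11",200,90,150,120,5,"c17")
```

```text
[ 597.86945242 -185.08767614   51.3888588 ] 38.2303376958074 [-0.17328508 -0.01374001 -1.2922108 ] [ 1.79949240e+02 -1.11364281e-01  4.64475203e+00]
```

View pics/c16.png

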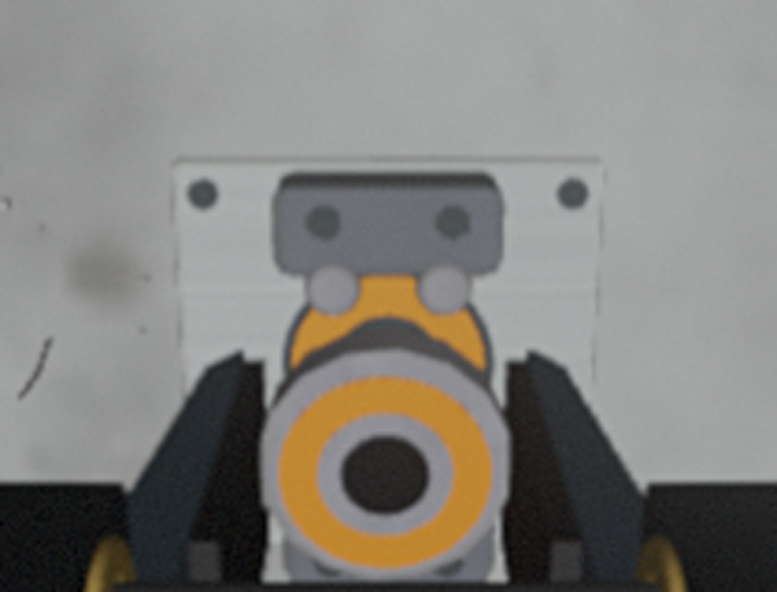

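View pics/c17.png

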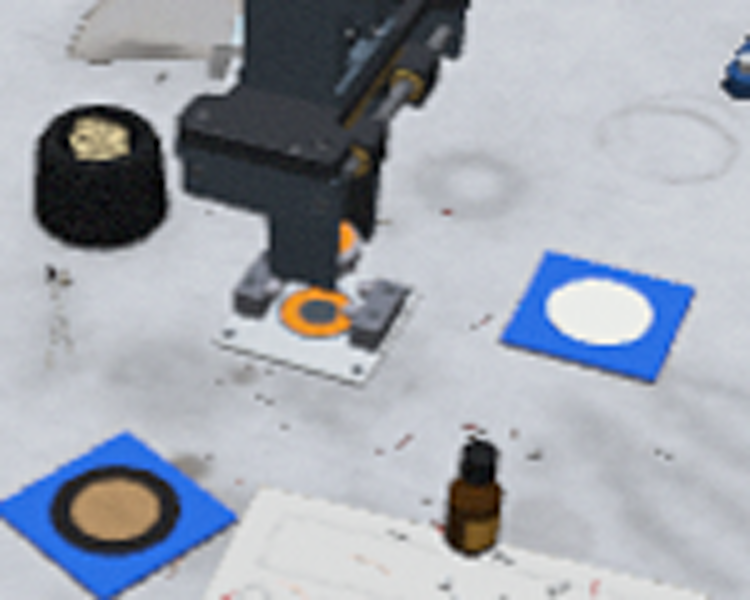

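Run:
```python
from h import *
d=load("w11")
f=lambda p:(np.array(p,float)+0.5)/3.7-0.5+[150,120]
s=at(d,f([(203,194),(572,193)]),5); b=at(d,f([(333,289),(443,289)]),22);print(s,b)
u=np.array([np.cos(np.radians(4.6)),np.sin(np.radians(4.6)),0])
print(s.mean(0)-u*34.1, b.mean(0)-u*21) # nest centre est
q=at(d,f([(385.5,472)]),51.4-43.9+45-0)[0]; print("bearing",q)
```

```text
[[ 628.45213026 -147.47737355    5.        ]
 [ 634.15640819 -215.44144754    5.        ]] [[ 617.59109063 -173.04070225   22.        ]
 [ 619.1349347  -192.08464019   22.        ]]
[ 597.31410947 -184.19419387    5.        ] [ 597.43065621 -184.24684863   22.        ]
bearing [ 598.7969613 -183.6916454   52.5      ]
```

Request:
{"method": "arm_command", "body": {"series": [-0.003, -0.001, 0, 0, 0, 0, 0, 0, -0.01, 0, 0, 0, 0, 0, -0.015, 0, 0, 0, 0, 0, -0.005, 0, 0, 0, 0, 0, 0, 0, 0, 0, 0, 0, 0, 0, 0, 0]}}

```text
time_s: 12.9
ee_pos: [595.8, -185.8, 37.8]
ee_rot: [-180.0, 0.0, 4.6]
force: [-0.6, 0.7, -0.5]
gripper_width: 37.7
```

Request:
{"method": "arm_command", "body": {"series": [0.002, 0, 0, 0, 0, 0, 0, 0, 0, 0, 0, 0, 0, 0, 0, 0, 0, 0]}}

```text
time_s: 13.15
ee_pos: [596.9, -185.9, 38.3]
ee_rot: [180.0, -0.0, 4.6]
force: [0.5, 0.4, -1.4]
gripper_width: 38.3
```

Run:
```python
from h import *
d=save("wrist","w12"); p=d["s"]["ee_pos"];print(p,d["s"]["gripper_width"],d["s"]["force"],d["s"]["ee_rot"])
crop("w12",170,150,170,130,4.5,"c18")
```

```text
[ 596.91425408 -185.91990329   38.25807201] 38.28958981108754 [ 0.46765356  0.3839105  -1.36210163] [ 1.79989717e+02 -1.04282090e-02  4.59404334e+00]
```

View pics/c18.png

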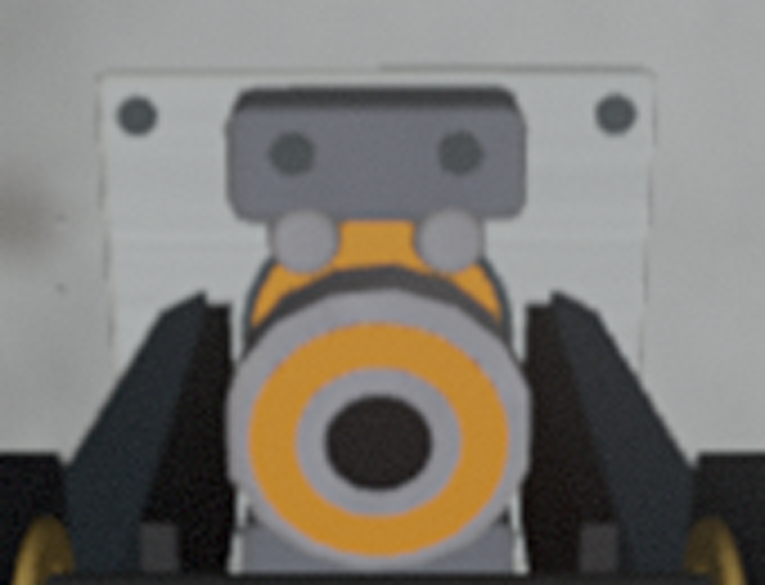

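Request:
{"method": "arm_command", "body": {"series": [0, 0, -0.005, 0, 0, 0, 0, 0, -0.005, 0, 0, 0, 0, 0, -0.005, 0, 0, 0, 0, 0, -0.005, 0, 0, 0, 0, 0, -0.005, 0, 0, 0, 0, 0, -0.005, 0, 0, 0]}}

```text
time_s: 13.7
ee_pos: [597.5, -186.2, 27.1]
ee_rot: [179.9, -0.1, 4.6]
force: [-0.7, -0.0, 4.6]
gripper_width: 37.9
```

Request:
{"method": "arm_command", "body": {"series": [0, 0, -0.005, 0, 0, 0, 0, 0, -0.005, 0, 0, 0, 0, 0, -0.003, 0, 0, 0, 0, 0, 0, 0, 0, 0]}}

```text
time_s: 14.03
ee_pos: [596.2, -185.7, 19.4]
ee_rot: [-180.0, 0.1, 4.6]
force: [1.9, -0.5, -6.2]
gripper_width: 38.1
```

Request:
{"method": "arm_command", "body": {"series": [0, 0, -0.002, 0, 0, 0, 0, 0, -0.002, 0, 0, 0, 0, 0, 0, 0, 0, 0]}}

```text
time_s: 14.28
ee_pos: [596.4, -185.7, 19.0]
ee_rot: [-180.0, 0.1, 4.6]
force: [-0.1, 0.0, -3.6]
gripper_width: 38.2
```

Run:
```python
from h import *
d=save("wrist","w13"); p=d["s"]["ee_pos"];print(p,d["s"]["gripper_width"],d["s"]["force"],d["s"]["ee_rot"])
crop("w13",170,150,170,130,4.5,"c19")
```

```text
[ 596.40093668 -185.67524787   18.95720008] 38.16865850719088 [-0.11397743  0.01206912 -3.58944542] [-1.79972175e+02  6.13157929e-02  4.58835355e+00]
```

View pics/c19.png

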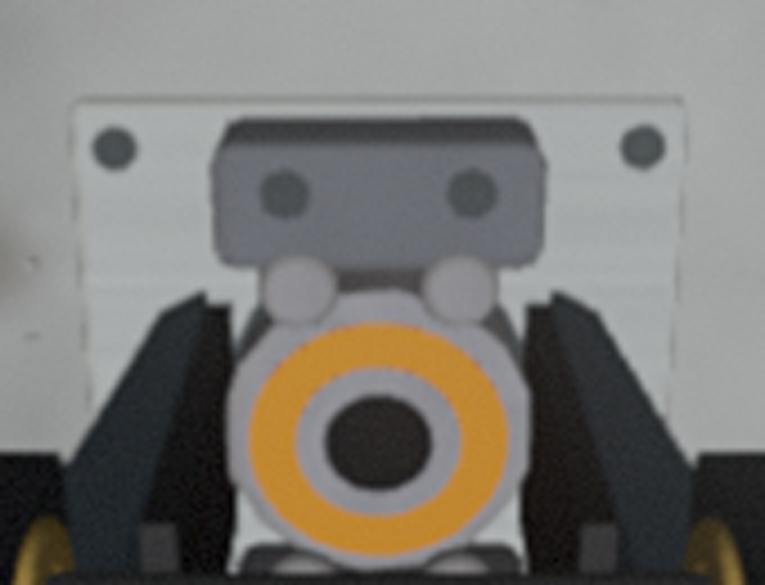

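Request:
{"method": "arm_command", "body": {"series": [0, 0, -0.002, 0, 0, 0, 0, 0, -0.002, 0, 0, 0, 0, 0, 0, 0, 0, 0]}}

```text
time_s: 14.58
ee_pos: [596.5, -185.7, 18.8]
ee_rot: [-180.0, 0.0, 4.6]
force: [-2.7, 0.8, 5.4]
gripper_width: 37.8
```

Request:
{"method": "arm_command", "body": {"series": [0, 0, -0.003, 0, 0, 0, 0, 0, 0, 0, 0, 0, 0, 0, 0, 0, 0, 0]}}

```text
time_s: 14.83
ee_pos: [596.5, -185.7, 18.8]
ee_rot: [180.0, -0.0, 4.6]
force: [-4.0, 2.8, 10.6]
gripper_width: 37.8
```

Request:
{"method": "arm_command", "body": {"series": [0, 0, 0.003, 0, 0, 0, 0, 0, 0, 0, 0, 0, 0, 0, 0, 0, 0, 0, 0, 0, 0, 0, 0, 0, 0, 0, 0, 0, 0, 0, 0, 0, 0, 0, 0, 0, 0, 0, 0.01, 0, 0, 0, 0, 0, 0.03, 0, 0, 0, 0, 0, 0.06, 0, 0, 0, 0, 0, 0.06, 0, 0, 0, 0, 0, 0.02, 0, 0, 0, 0, 0, 0, 0, 0, 0, 0, 0, 0, 0, 0, 0], "hand": 0.6, "newtons": 10}}

```text
time_s: 15.92
ee_pos: [596.7, -185.9, 90.1]
ee_rot: [180.0, -0.0, 4.6]
force: [0.6, 0.5, 0.8]
gripper_width: 54.4
```

Run:
```python
from h import *
d=save("wrist","w14"); p=d["s"]["ee_pos"];print(p,d["s"]["gripper_width"],d["s"]["force"],d["s"]["ee_rot"])
crop("w14",190,130,130,120,6,"c20"); save("side","s14");crop("s14",235,130,60,50,12,"c21")
im=[((597.6,-184.3),20,17,(0,0,255)),((597.6,-184.3),18,19,(0,255,0))]
overlay("w14",im,190,130,130,110,6,"o7")
```

```text
[ 596.70730803 -185.87619971   90.0749071 ] 54.44057991623315 [0.55186245 0.51540252 0.76078179] [ 1.7998072e+02 -3.5086988e-02  4.5907782e+00]
```

View pics/o7.png

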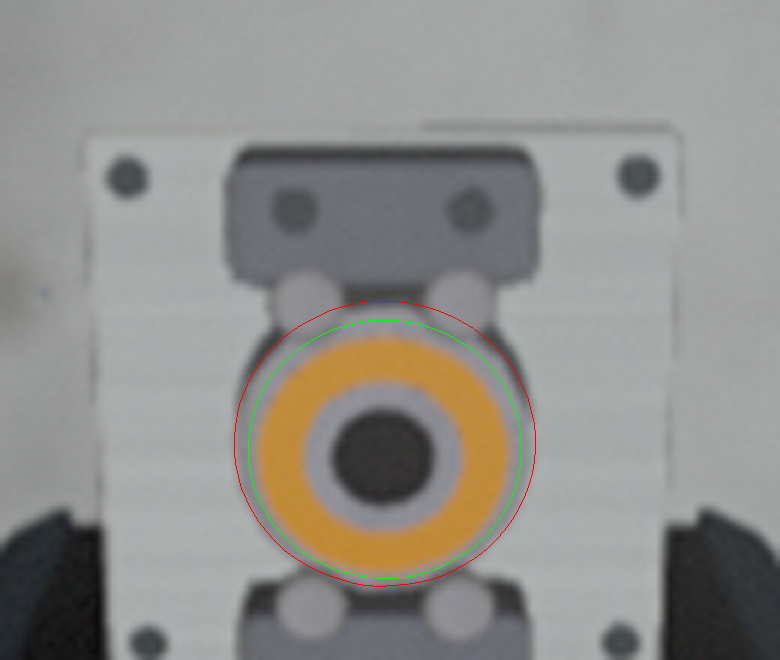

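View pics/c21.png

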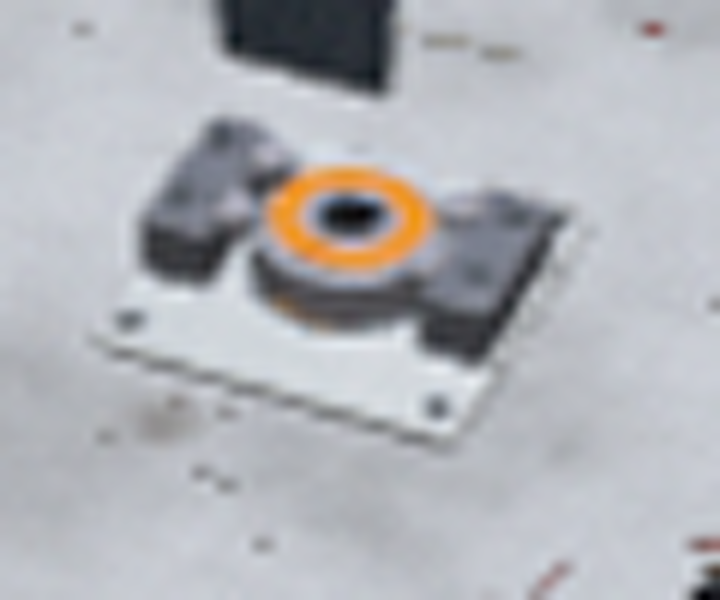

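Request:
{"method": "arm_command", "body": {"series": [0, 0, 0, 0, 0, 0, 0, 0, 0, 0, 0, 0, 0, 0, 0, 0, 0, 0, 0, 0, 0, 0, 0, 0, 0, 0, 0, 0, 0, 0, 0, 0, 0, 0, 0, 0, 0, 0, 0, 0, 0, 0, 0, 0, 0, 0, 0, 0, 0, 0, 0, 0, 0, 0, 0, 0, -0.04, 0, 0, 0, 0, 0, -0.05, 0, 0, 0, 0, 0, -0.04, 0, 0, 0, 0, 0, -0.01, 0, 0, 0, 0, 0, 0, 0, 0, 0, 0, 0, 0, 0, 0, 0], "hand": 0}}

```text
time_s: 17.27
ee_pos: [597.1, -186.0, 34.1]
ee_rot: [180.0, -0.0, 4.6]
force: [0.9, 0.0, 0.4]
gripper_width: 0.6
```

Request:
{"method": "arm_command", "body": {"series": [0, 0, -0.003, 0, 0, 0, 0, 0, 0, 0, 0, 0, 0, 0, 0, 0, 0, 0]}}

```text
time_s: 17.52
ee_pos: [597.1, -186.0, 33.1]
ee_rot: [180.0, -0.1, 4.6]
force: [-0.1, 0.1, 0.4]
gripper_width: 0.1
```

Request:
{"method": "arm_command", "body": {"series": [0, 0, -0.003, 0, 0, 0, 0, 0, -0.003, 0, 0, 0, 0, 0, 0, 0, 0, 0, 0, 0, 0, 0, 0, 0]}}

```text
time_s: 17.85
ee_pos: [597.6, -186.0, 30.7]
ee_rot: [180.0, -0.1, 4.6]
force: [1.2, 1.0, 2.2]
gripper_width: 0.7
```

Request:
{"method": "arm_command", "body": {"series": [0, 0, -0.002, 0, 0, 0, 0, 0, 0, 0, 0, 0, 0, 0, 0, 0, 0, 0]}}

```text
time_s: 18.1
ee_pos: [597.6, -186.0, 30.3]
ee_rot: [180.0, -0.1, 4.6]
force: [1.8, 1.5, 6.8]
gripper_width: 0.7
```

Request:
{"method": "arm_command", "body": {"series": [0, 0, -0.003, 0, 0, 0, 0, 0, 0, 0, 0, 0, 0, 0, 0, 0, 0, 0]}}

```text
time_s: 18.35
ee_pos: [597.6, -186.0, 30.3]
ee_rot: [180.0, -0.1, 4.6]
force: [-1.1, 0.5, 11.7]
gripper_width: 0.4
```

Request:
{"method": "arm_command", "body": {"series": [0, 0, -0.003, 0, 0, 0, 0, 0, 0, 0, 0, 0, 0, 0, 0, 0, 0, 0]}}

```text
time_s: 18.6
ee_pos: [597.6, -186.0, 30.2]
ee_rot: [179.9, -0.2, 4.6]
force: [-1.6, 2.1, 18.7]
gripper_width: 0.7
```

Run:
```python
from h import *
d=load("w10")
f=lambda p:(np.array(p,float)+0.5)/5-0.5+[180,130]
print(at(d,f([(379,326)]),31))
im=[((479,89),26,31,(0,0,255)),((481,89.5),30,19,(0,255,0))]
overlay("w10",im,180,130,150,150,5,"o8")
```

```text
[[477.71390888  88.21237621  31.        ]]
```

View pics/o8.png

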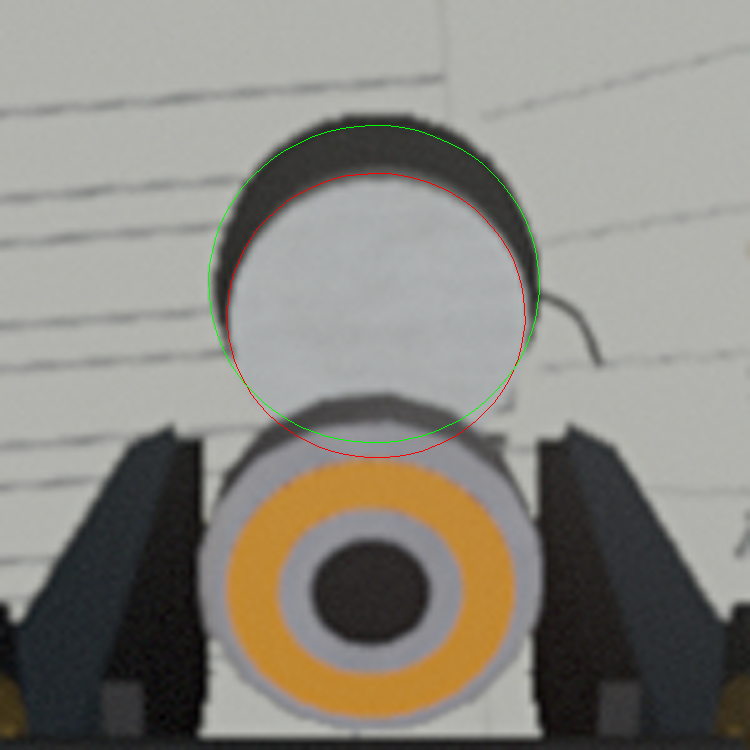

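Request:
{"method": "arm_command", "body": {"series": [0, 0, 0.02, 0, 0, 0, 0, 0, 0.05, 0, 0, 0, 0, 0, 0.08, 0, 0, 0, 0, 0, 0.08, 0, 0, 0, -0.01, 0.025, 0.04, 0, 0, 0, -0.03, 0.07, 0, 0, 0, 0, -0.034, 0.078, 0, 0, 0, 0, -0.034, 0.078, 0, 0, 0, 0, -0.034, 0.078, 0, 0, 0, 0, -0.034, 0.078, 0, 0, 0, 0, -0.034, 0.078, 0, 0, 0, 0, -0.034, 0.078, 0, 0, 0, 0, -0.034, 0.078, 0, 0, 0, 0, -0.02, 0.045, 0, 0, 0, 0, 0, 0, 0, 0, 0, 0, 0, 0, 0, 0, 0, 0, 0, 0, 0, 0, 0, 0], "hand": 1, "newtons": 15}}

```text
time_s: 20.02
ee_pos: [477.6, 87.9, 134.8]
ee_rot: [180.0, 0.0, 4.6]
force: [0.5, 0.2, -0.1]
gripper_width: 91.5
```

Run:
```python
from h import *
d=save("wrist","w15"); p=d["s"]["ee_pos"];print(p,d["s"]["gripper_width"],d["s"]["ee_rot"])
im=[((479,89),26,31,(0,0,255)),((481,89.5),30,19,(0,255,0))]
overlay("w15",im,190,100,130,130,5,"o9"); blue(d)
```

```text
[477.61189649  87.86334991 134.75162933] 91.50986361537356 [1.79953238e+02 3.46515548e-02 4.60021038e+00]
[481.6 249.   78.5  78.8   9.5] ((479.29644775390625, 251.52162170410156), (27.248062133789062, 30.110965728759766))
[612.7 -11.9  78.3  78.3  70.7] ((612.97216796875, -12.473971366882324), (59.896427154541016, 60.238739013671875))
```

View pics/o9.png

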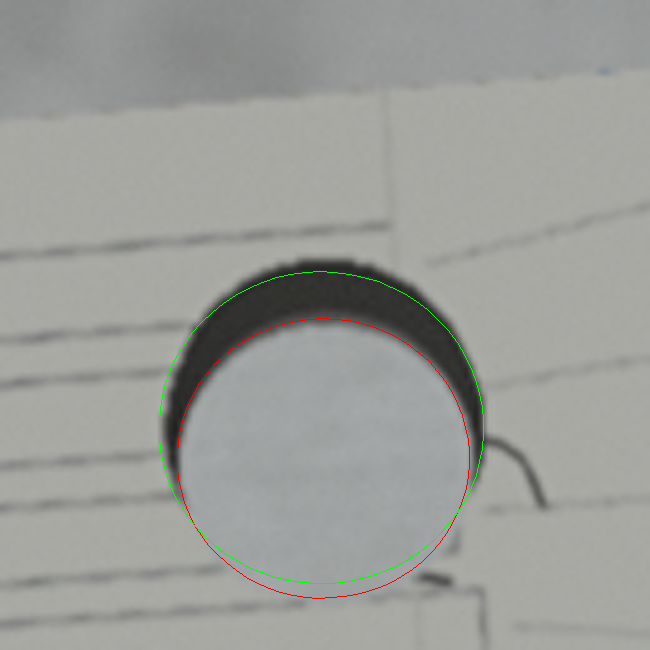

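Request:
{"method": "arm_command", "body": {"series": [0.002, -0.0015, -0.03, 0, 0, 0, 0, 0, -0.06, 0, 0, 0, 0, 0, -0.06, 0, 0, 0, 0, 0, -0.06, 0, 0, 0, 0, 0, -0.03, 0, 0, 0, 0, 0, -0.014, 0, 0, 0, 0, 0, 0, 0, 0, 0, 0, 0, 0, 0, 0, 0, 0, 0, 0, 0, 0, 0]}}

```text
time_s: 20.82
ee_pos: [479.4, 87.7, 34.3]
ee_rot: [-180.0, -0.1, 4.6]
force: [-0.4, 0.3, 0.4]
gripper_width: 91.2
```

Request:
{"method": "arm_command", "body": {"series": [0, 0, 0, 0, 0, 0, 0, 0, 0, 0, 0, 0, 0, 0, 0, 0, 0, 0, 0, 0, 0, 0, 0, 0, 0, 0, 0, 0, 0, 0, 0, 0, 0, 0, 0, 0, 0, 0, 0, 0, 0, 0, 0, 0, 0, 0, 0, 0, 0, 0, 0, 0, 0, 0], "hand": 0}}

```text
time_s: 21.57
ee_pos: [478.4, 88.0, 33.5]
ee_rot: [180.0, -0.0, 4.6]
force: [0.9, 0.6, 2.0]
gripper_width: 51.6
```

Run:
```python
from h import *
d=save("wrist","w16"); p=d["s"]["ee_pos"];print(p,d["s"]["gripper_width"],d["s"]["force"])
crop("w16",170,160,170,120,4.5,"c22")
```

```text
[478.38291673  87.9513857   33.45253954] 51.62648768657051 [0.87999218 0.59456628 1.995856  ]
```

View pics/c22.png

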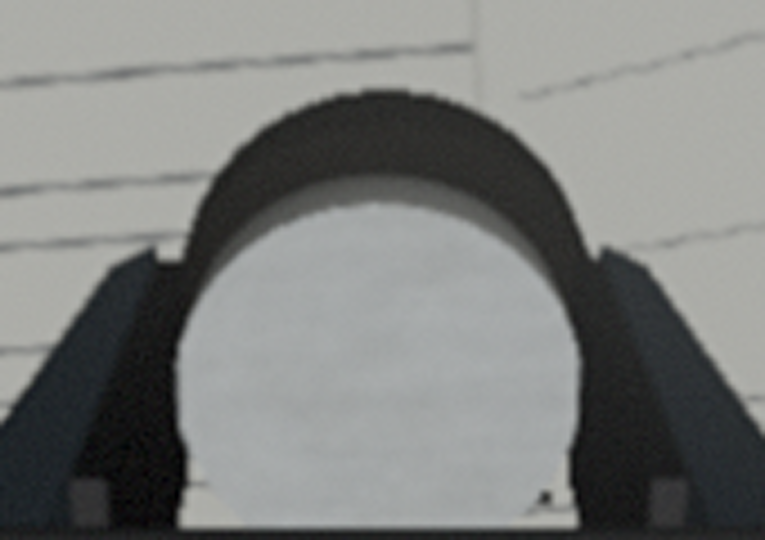

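Request:
{"method": "arm_command", "body": {"series": [0, 0, 0, 0, 0, 0, 0, 0, 0.005, 0, 0, 0, 0, 0, 0.015, 0, 0, 0, 0, 0, 0.04, 0, 0, 0, 0, 0, 0.06, 0, 0, 0, 0, 0, 0.06, 0, 0, 0, 0, 0, 0.04, 0, 0, 0, 0, 0, 0, 0, 0, 0, 0, 0, 0, 0, 0, 0]}}

```text
time_s: 22.37
ee_pos: [478.8, 87.9, 122.1]
ee_rot: [-180.0, -0.1, 4.6]
force: [0.5, 0.3, -1.1]
gripper_width: 51.4
```

Run:
```python
from h import *
d=load("w16"); f=lambda p:(np.array(p,float)+0.5)/4.5-0.5+[170,160]
u=np.array([np.cos(np.radians(4.6)),np.sin(np.radians(4.6)),0])
print("lid centre wrist",at(d,f([(378,203)]),31)-26*u)
d=save("wrist","w17"); p=d["s"]["ee_pos"];print(p,d["s"]["gripper_width"],d["s"]["force"])
im=[((480.5,89.5),30,19,(0,255,0))]
overlay("w17",im,180,130,150,150,5,"o10")
```

```text
lid centre wrist [[477.67166043  89.33140534  31.        ]]
[478.75857192  87.92351308 122.09661703] 51.355051750259015 [ 0.50835415  0.33408737 -1.05483693]
```

View pics/o10.png

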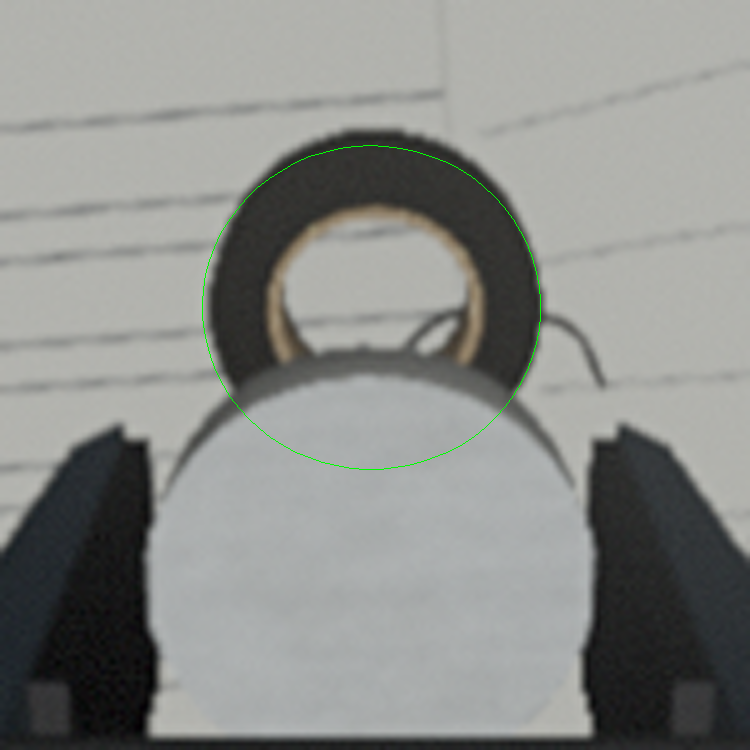

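Request:
{"method": "arm_command", "body": {"series": [0, -0.03, 0, 0, 0, 0, -0.001, -0.06, 0, 0, 0, 0, -0.001, -0.085, 0, 0, 0, 0, -0.001, -0.085, 0, 0, 0, 0, -0.001, -0.085, 0, 0, 0, 0, -0.001, -0.085, 0, 0, 0, 0, -0.001, -0.085, 0, 0, 0, 0, -0.001, -0.085, 0, 0, 0, 0, -0.001, -0.085, 0, 0, 0, 0, 0, -0.085, -0.01, 0, 0, 0, 0, -0.06, -0.04, 0, 0, 0, 0, -0.027, -0.06, 0, 0, 0, 0, 0, -0.06, 0, 0, 0, 0, 0, -0.023, 0, 0, 0, 0, 0, 0, 0, 0, 0, 0, 0, 0, 0, 0, 0, 0, 0, 0, 0, 0, 0]}}

```text
time_s: 23.83
ee_pos: [475.8, -255.0, 45.0]
ee_rot: [179.9, -0.1, 4.6]
force: [0.7, -0.5, 0.2]
gripper_width: 51.3
```

Run:
```python
from h import *
d=save("wrist","w18"); p=d["s"]["ee_pos"];print(p,d["s"]["gripper_width"],d["s"]["force"],d["s"]["ee_rot"])
crop("w18",150,120,210,160,3.7,"c23"); blue(d)
```

```text
[ 475.75755361 -254.97890886   45.00302945] 51.33850145434582 [ 0.65767155 -0.47017426  0.22941872] [ 1.79946796e+02 -6.65329476e-02  4.63117053e+00]
[ 493.3 -251.9   43.6   78.4    5.3] None
```

View pics/c23.png

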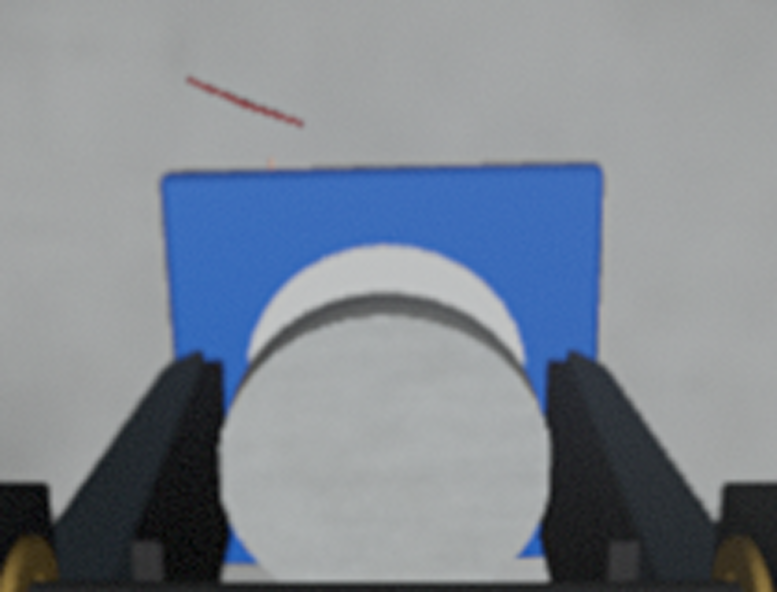

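Run:
```python
from h import *
d=load("w18"); f=lambda p:(np.array(p,float)+0.5)/3.7-0.5+[150,120]
u=np.array([np.cos(np.radians(4.6)),np.sin(np.radians(4.6)),0])
print("pad",at(d,f([(385,243)]),5)-26*u,"lid",at(d,f([(384.5,315)]),42.5)-26*u, "lidbottom edge", at(d,f([(385,293)]),30.5)-26*u)
P=at(d,f([(163,177),(600,166)]),5);print(P)
n=np.array([np.cos(np.radians(5.6)),np.sin(np.radians(5.6)),0]);print(P.mean(0)-40*n)
```

```text
pad [[ 475.53575057 -253.6065823     5.        ]] lid [[ 474.98942485 -253.55633286   42.5       ]] lidbottom edge [[ 474.48431073 -253.67869684   30.5       ]]
[[ 510.47948938 -211.03821035    5.        ]
 [ 518.750729   -288.51309175    5.        ]]
[ 474.80601319 -253.67896704    5.        ]
```

Request:
{"method": "arm_command", "body": {"series": [0.001, 0, -0.02, 0, 0, 0, 0, 0, -0.02, 0, 0, 0, 0, 0, -0.012, 0, 0, 0, 0, 0, -0.006, 0, 0, 0, 0, 0, -0.003, 0, 0, 0, 0, 0, 0, 0, 0, 0, 0, 0, 0, 0, 0, 0]}}

```text
time_s: 24.47
ee_pos: [475.2, -254.4, 20.0]
ee_rot: [-180.0, 0.0, 4.6]
force: [-2.7, 2.0, 4.8]
gripper_width: 51.6
```

Request:
{"method": "arm_command", "body": {"series": [0, 0, -0.002, 0, 0, 0, 0, 0, 0, 0, 0, 0, 0, 0, 0, 0, 0, 0]}}

```text
time_s: 24.72
ee_pos: [475.2, -254.4, 20.0]
ee_rot: [-180.0, 0.0, 4.6]
force: [-3.5, 1.9, 10.8]
gripper_width: 51.4
```

Contact on the pad; release and look.

Request:
{"method": "arm_command", "body": {"series": [0, 0, 0.002, 0, 0, 0, 0, 0, 0, 0, 0, 0, 0, 0, 0, 0, 0, 0, 0, 0, 0, 0, 0, 0, 0, 0, 0, 0, 0, 0, 0, 0, 0, 0, 0, 0, 0, 0, 0.01, 0, 0, 0, 0, 0, 0.04, 0, 0, 0, 0, 0, 0.08, 0, 0, 0, 0, 0, 0.08, 0, 0, 0, 0, 0, 0.08, 0, 0, 0, 0, 0, 0.03, 0, 0, 0, 0, 0, 0, 0, 0, 0, 0, 0, 0, 0, 0, 0], "hand": 0.8}}

```text
time_s: 25.88
ee_pos: [475.6, -254.9, 148.2]
ee_rot: [180.0, -0.1, 4.6]
force: [-0.3, 0.1, -0.8]
gripper_width: 72.9
```

Run:
```python
from h import *
d=save("wrist","w19"); p=d["s"]["ee_pos"];print(p,d["s"]["gripper_width"],d["s"]["force"],d["s"]["ee_rot"])
im=[((475.3,-253.6),26,5,(0,0,255)),((475.3,-253.6),26,17,(0,255,0))]
overlay("w19",im,190,110,130,130,5,"o11"); blue(d)
```

```text
[ 475.58119166 -254.89713349  148.15306549] 72.90118376341765 [-0.27870106  0.13159907 -0.7525281 ] [ 1.79957372e+02 -5.36017977e-02  4.59370537e+00]
[ 475.8 -253.5   77.9   78.1    6.2] ((472.0229187011719, -253.5358123779297), (57.043087005615234, 61.076499938964844))
[603.6 -30.4  40.7  72.9  70.5] None
```

View pics/o11.png

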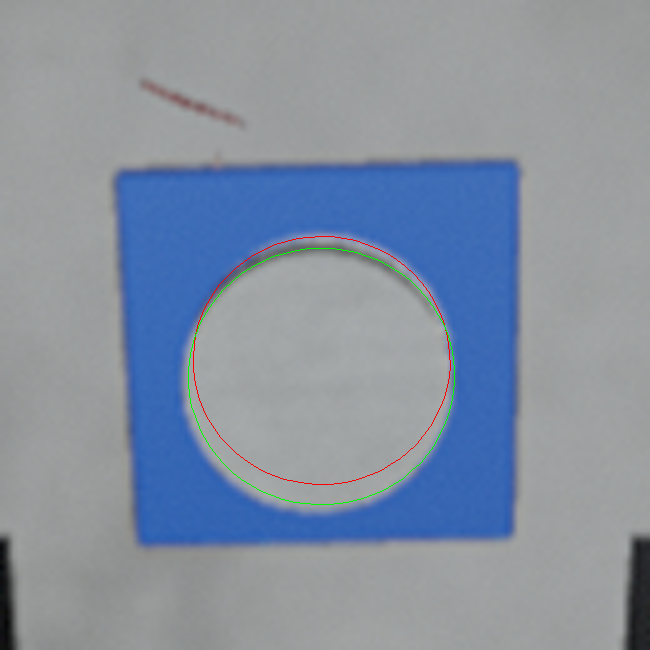

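Request:
{"method": "arm_command", "body": {"series": [0, 0.03, 0, 0, 0, 0, 0.001, 0.06, 0, 0, 0, 0, 0.001, 0.085, 0, 0, 0, 0, 0.001, 0.085, 0, 0, 0, 0, 0.001, 0.085, 0, 0, 0, 0, 0.001, 0.085, 0, 0, 0, 0, 0.001, 0.085, 0, 0, 0, 0, 0.001, 0.085, 0, 0, 0, 0, 0.001, 0.085, 0, 0, 0, 0, 0, 0.085, 0, 0, 0, 0, 0, 0.06, 0, 0, 0, 0, 0, 0.026, 0, 0, 0, 0, 0, 0, 0, 0, 0, 0, 0, 0, 0, 0, 0, 0, 0, 0, 0, 0, 0, 0], "hand": 1}}

```text
time_s: 27.18
ee_pos: [478.3, 86.5, 147.2]
ee_rot: [180.0, 0.1, 4.6]
force: [0.3, -0.1, 0.6]
gripper_width: 91.3
```

Run:
```python
from h import *
d=save("wrist","w20"); p=d["s"]["ee_pos"];print(p,d["s"]["gripper_width"],d["s"]["ee_rot"])
im=[((480.5,89),30,19,(0,255,0)),((480.5,89),30,0,(0,0,255))]
overlay("w20",im,190,120,130,110,6,"o12"); blue(d)
```

```text
[478.33254065  86.51186981 147.20407522] 91.34948167283 [1.79956280e+02 8.29962319e-02 4.55395196e+00]
[481.6 249.1  78.2  78.8   9.7] ((479.39019775390625, 251.457275390625), (26.826576232910156, 29.715667724609375))
[612.8 -12.   78.4  78.3  70.7] ((613.0374755859375, -12.503412246704102), (59.88677978515625, 60.07648468017578))
```

View pics/o12.png

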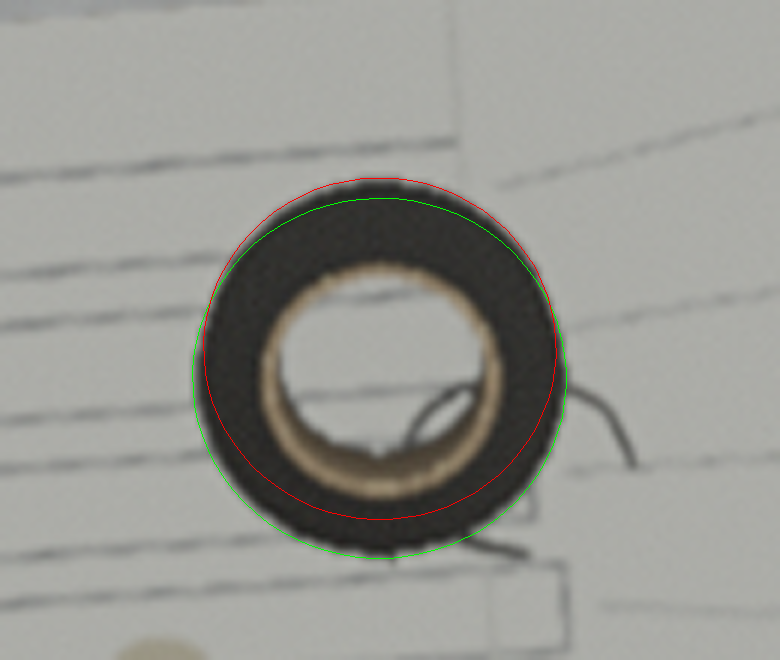

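Request:
{"method": "arm_command", "body": {"series": [0.005, 0.003, -0.04, 0, 0, 0, 0, 0, -0.08, 0, 0, 0, 0, 0, -0.08, 0, 0, 0, 0, 0, -0.07, 0, 0, 0, 0, 0, -0.04, 0, 0, 0, 0, 0, -0.019, 0, 0, 0, 0, 0, 0, 0, 0, 0, 0, 0, 0, 0, 0, 0]}}

```text
time_s: 27.9
ee_pos: [481.4, 88.1, 16.6]
ee_rot: [180.0, -0.0, 4.5]
force: [0.8, 0.4, 0.3]
gripper_width: 91.2
```

Request:
{"method": "arm_command", "body": {"series": [0, 0, 0, 0, 0, 0, 0, 0, 0, 0, 0, 0, 0, 0, 0, 0, 0, 0, 0, 0, 0, 0, 0, 0, 0, 0, 0, 0, 0, 0, 0, 0, 0, 0, 0, 0, 0, 0, 0, 0, 0, 0, 0, 0, 0, 0, 0, 0, 0, 0, 0, 0, 0, 0], "hand": 0, "newtons": 20}}

```text
time_s: 28.65
ee_pos: [481.0, 88.7, 16.6]
ee_rot: [180.0, -0.0, 4.6]
force: [-0.4, -1.4, 5.9]
gripper_width: 59.4
```

Run:
```python
from h import *
d=save("wrist","w21"); p=d["s"]["ee_pos"];print(p,d["s"]["gripper_width"],d["s"]["force"],d["s"]["ee_rot"])
im=[((480.5,89),30,19,(0,255,0))]
overlay("w21",im,165,160,180,120,4.2,"o13")
```

```text
[481.04804542  88.71854165  16.64154343] 59.372189725255666 [-0.44913272 -1.35580091  5.92263716] [ 1.79992025e+02 -4.00449196e-02  4.60026270e+00]
```

View pics/o13.png

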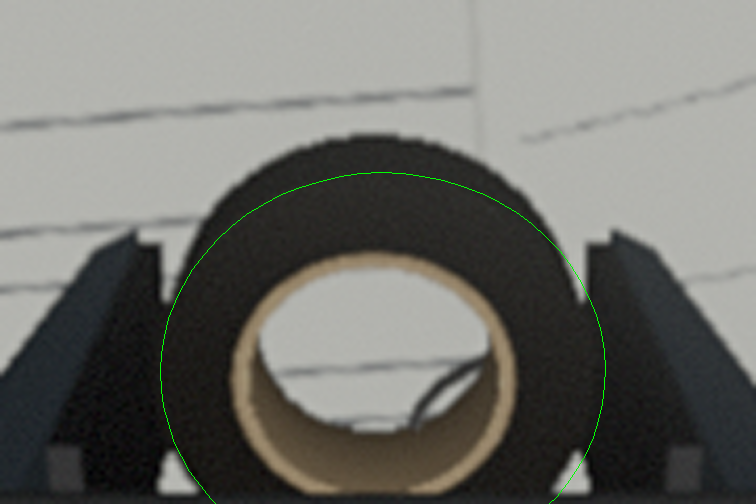

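Run:
```python
from h import *
d=load("w21"); f=lambda p:(np.array(p,float)+0.5)/4.2-0.5+[165,160]
q=at(d,f([(235,375),(517,375),(376,252)]),19);print(q, (q[0]+q[1])/2, np.linalg.norm(q[0]-q[1])/2)
u=np.array([np.cos(np.radians(4.6)),np.sin(np.radians(4.6)),0])
print("outline",at(d,f([(378,133)]),0)-30*u)
```

```text
[[480.01165952 108.82875053  19.        ]
 [483.0622855   70.96524477  19.        ]
 [499.35314265  91.33831849  19.        ]] [481.53697251  89.89699765  19.        ] 18.99309997951606
outline [[479.83454635  89.46670876   0.        ]]
```

Request:
{"method": "arm_command", "body": {"series": [0, 0, 0, 0, 0, 0, 0, 0, 0.005, 0, 0, 0, 0, 0, 0.015, 0, 0, 0, 0, 0, 0.04, 0, 0, 0, 0, 0, 0.05, 0, 0, 0, 0, 0, 0.05, 0, 0, 0, 0, 0, 0.04, 0, 0, 0, 0, 0, 0, 0, 0, 0, 0, 0, 0, 0, 0, 0]}}

```text
time_s: 29.45
ee_pos: [481.1, 88.8, 96.6]
ee_rot: [-180.0, -0.1, 4.6]
force: [0.4, 0.7, -1.2]
gripper_width: 59.2
```

Run:
```python
from h import *
d=save("wrist","w22"); p=d["s"]["ee_pos"];print(p,d["s"]["gripper_width"],d["s"]["force"],d["s"]["ee_rot"])
crop("w22",150,120,210,160,3.7,"c24"); blue(d)
```

```text
[481.05433797  88.81134872  96.63941679] 59.21858830857297 [ 0.42848135  0.70046527 -1.17843264] [-1.79992508e+02 -9.34514801e-02  4.59009196e+00]
[481.7 248.9  78.3  79.1   9.8] ((478.9761962890625, 252.0304718017578), (27.383708953857422, 30.739377975463867))
[612.7 -11.8  78.6  78.5  70.7] ((612.995849609375, -12.526917457580566), (59.86684036254883, 60.14583206176758))
```

View pics/c24.png

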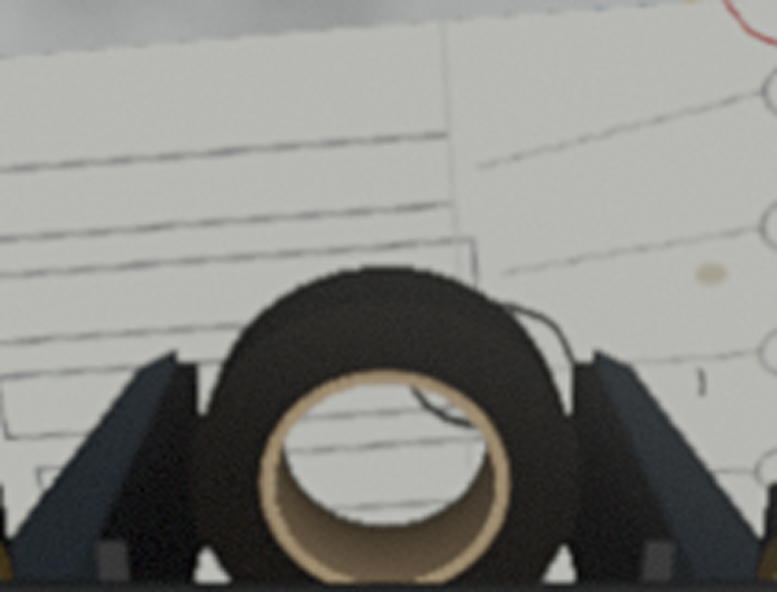

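Request:
{"method": "arm_command", "body": {"series": [0.03, -0.025, 0, 0, 0, 0, 0.05, -0.04, 0, 0, 0, 0, 0.065, -0.05, 0, 0, 0, 0, 0.065, -0.05, 0, 0, 0, 0, 0.06, -0.045, 0, 0, 0, 0, 0.04, -0.03, -0.02, 0, 0, 0, 0.02, -0.0155, -0.04, 0, 0, 0, 0, 0, -0.04, 0, 0, 0, 0, 0, -0.029, 0, 0, 0, 0, 0, 0, 0, 0, 0, 0, 0, 0, 0, 0, 0, 0, 0, 0, 0, 0, 0]}}

```text
time_s: 30.5
ee_pos: [613.0, -13.4, 44.8]
ee_rot: [180.0, -0.0, 4.6]
force: [0.3, 0.5, -0.1]
gripper_width: 59.5
```

Run:
```python
from h import *
d=save("wrist","w23"); p=d["s"]["ee_pos"];print(p,d["s"]["gripper_width"],d["s"]["force"],d["s"]["ee_rot"])
crop("w23",150,100,210,180,3.5,"c25"); blue(d)
```

```text
[612.97627616 -13.41502928  44.79751501] 59.49036842698675 [ 0.34198619  0.47258365 -0.12415274] [ 1.79990183e+02 -2.05937325e-02  4.61227195e+00]
[622.3 -15.3  78.2  59.6  70.7] None
```

View pics/c25.png

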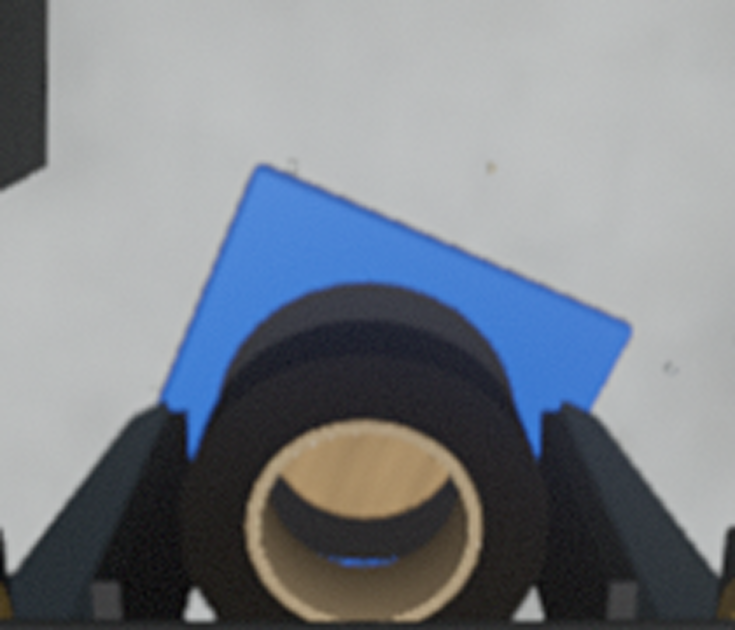

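Run:
```python
from h import *
d=load("w23"); f=lambda p:(np.array(p,float)+0.5)/3.5-0.5+[150,100]
u=np.array([np.cos(np.radians(4.6)),np.sin(np.radians(4.6)),0])
print(at(d,f([(367,283)]),5)-30*u, at(d,f([(366,320)]),28.2)-30*u)
q=at(d,f([(245,525),(482,525),(365,420)]),47.2); print((q[0]+q[1])/2,q[2]-19*u)
```

```text
[[612.16368941 -12.60944268   5.        ]] [[611.88671711 -12.40916894  28.2       ]]
[612.99484689 -11.90862958  47.2       ] [612.34009312 -12.19738605  47.2       ]
```

Request:
{"method": "arm_command", "body": {"series": [0, 0, -0.02, 0, 0, 0, 0, 0, -0.02, 0, 0, 0, 0, 0, -0.01, 0, 0, 0, 0, 0, -0.005, 0, 0, 0, 0, 0, -0.002, 0, 0, 0, 0, 0, 0, 0, 0, 0, 0, 0, 0, 0, 0, 0]}}

```text
time_s: 31.13
ee_pos: [613.0, -13.5, 21.8]
ee_rot: [180.0, -0.0, 4.6]
force: [-0.3, -0.2, -0.5]
gripper_width: 59.3
```

Request:
{"method": "arm_command", "body": {"series": [0, 0, -0.002, 0, 0, 0, 0, 0, 0, 0, 0, 0, 0, 0, 0, 0, 0, 0]}}

```text
time_s: 31.38
ee_pos: [613.1, -13.5, 21.7]
ee_rot: [180.0, -0.1, 4.6]
force: [-1.5, -0.2, 5.1]
gripper_width: 59.3
```

Touching the pad: release, rise, look.

Request:
{"method": "arm_command", "body": {"series": [0, 0, 0, 0, 0, 0, 0, 0, 0, 0, 0, 0, 0, 0, 0, 0, 0, 0, 0, 0, 0, 0, 0, 0, 0, 0, 0, 0, 0, 0, 0, 0, 0, 0, 0, 0, 0, 0, 0, 0, 0, 0, 0, 0, 0.01, 0, 0, 0, 0, 0, 0.04, 0, 0, 0, 0, 0, 0.08, 0, 0, 0, 0, 0, 0.08, 0, 0, 0, 0, 0, 0.08, 0, 0, 0, -0.02, 0, 0.08, 0, 0, 0, -0.03, 0, 0.05, 0, 0, 0, -0.02, 0, 0, 0, 0, 0, 0, 0, 0, 0, 0, 0, 0, 0, 0, 0, 0, 0, 0, 0, 0, 0, 0, 0], "hand": 1}}

```text
time_s: 32.88
ee_pos: [584.3, -13.5, 187.5]
ee_rot: [-180.0, 0.1, 4.6]
force: [0.7, -0.8, 0.6]
gripper_width: 91.7
```

Run:
```python
from h import *
d=save("wrist","w24"); p=d["s"]["ee_pos"];print(p,d["s"]["gripper_width"],d["s"]["force"],d["s"]["ee_rot"])
im=[((612.6,-12.2),30,5,(0,0,255)),((612.6,-12.2),30,24,(0,255,0))]
overlay("w24",im,190,90,130,130,5,"o14"); blue(d); save("top","t24"); crop("t24",140,130,240,130,3.3,"c26"); save("side","s24")
```

```text
[584.28143682 -13.48238128 187.52349843] 91.67142934229855 [ 0.66876436 -0.78957598  0.59472476] [-1.79988358e+02  1.37805324e-01  4.58981215e+00]
[490.8 250.3  60.3  78.8   9.7] None
[613.2 -12.2  77.9  77.9  70.7] ((609.84423828125, -12.337339401245117), (62.99937438964844, 65.40497589111328))
```

View pics/o14.png

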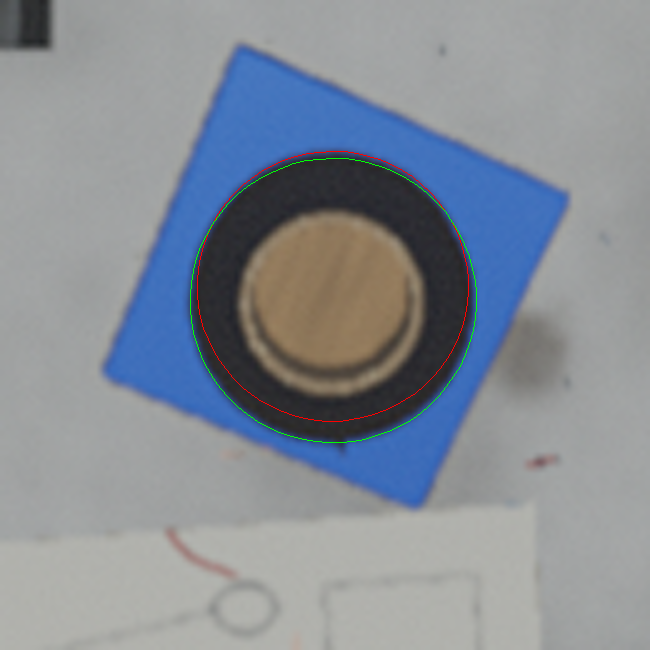

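View pics/c26.png

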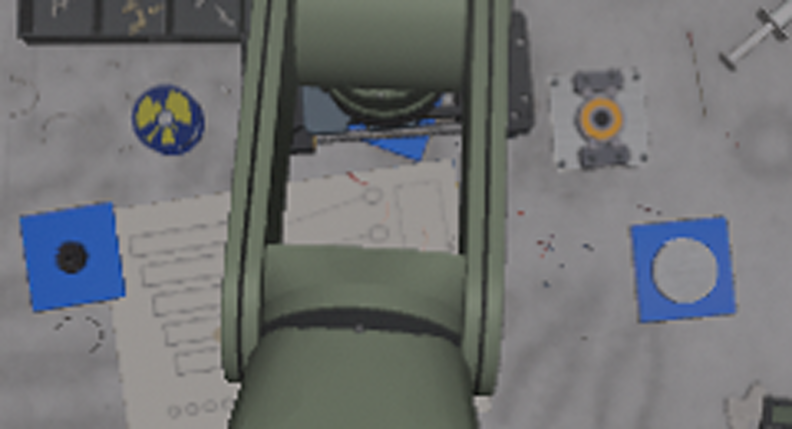

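View pics/s24.png

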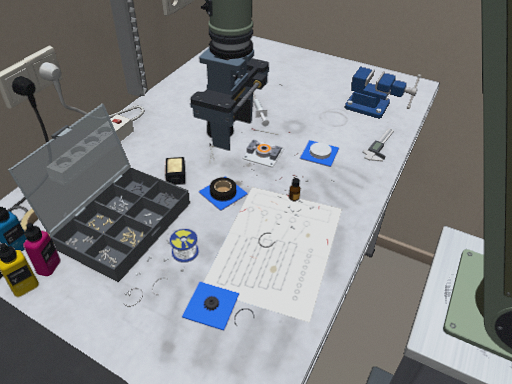

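Run:
```python
from h import *
print(env.job_done(), env.state()["time_s"])
```

```text
the job is handed in; nothing more can be done
the job is handed in; nothing more can be done
```

I took the tower apart in order (gear, bearing, lid, tape) and handed the job in at about 33 s of the 115 s allowed.

- **Pads:** In the last wrist pictures the gear, lid and tape lie flat on their own pads, within about 1 mm of the middle.
- **Bearing:** I pressed it past the balls in the grip, then again from above with the shut fingers. It took about 19 N without sinking further, and its top measured about 19 mm, as it should on the floor. I did not take a close picture after that second press, but the last top view shows it in place.
- **Bystanders and hand:** The reel and vial still stand where they were in the last side view. The hand is open and clear of everything.

The top and wrist cameras disagreed by 1 to 2 mm. I settled the sideways part from where each gripped part appeared between the fingers.

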